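# Set the service mat for a hearing-aid cleaning

### The arm

A 7-joint arm with a two-finger parallel gripper is mounted at the origin on the work surface. World frame = base frame: x ahead of the robot, y to its left, z up, the work surface at z = 0. Lengths are in m, angles in rad, forces in N, time in s.
With the tool pointing down it reaches from about 0.4 to 0.85 m from the base axis. Payload 10.4 kg.
Tool frame: the origin (TCP) lies at the very end of the fingers, on their centre line; the grasp point (between the pads) lies 19 mm behind it; y points along the fingers, x is the direction in which the jaws open and shut, and the axes are right-handed (so a half turn about y gives the same grasp; the last joint's range is limited). The gripper opens to 87 mm and grips with 3 to 60 N. Pads are 19 mm wide; open, the fingers measure 117 mm over their backs; the gripper's body (75 mm by 190 mm) begins 51 mm behind the grasp point.
Start: joints at [-1.287, 0.332, -0.065, 1.46, 0.022, 1.35, -0.088], TCP at [0.189, 0.596, 0.223] pointing down, gripper open.
Joint ranges: [-2.6, 2.6], [-0.5, 2.12], [-1.47, 1.34], [0.16, 2.42], [-1.27, 4.41], [0.06, 2.06], [-2.6, 2.6]. Speed limits (rad/s): [2.22, 2.22, 2.79, 2.79, 3.14, 3.14, 3.14].

### API

Orientations are given as a unit quaternion [x, y, z, w].
In Python, from bench import readout, vision, r gives the robot as it stands.
- The arm moves only by the tool arm_command, never from a script. Its argument "targets" is a list that holds one entry, the list of rows, each a list of 6 numbers: the shift along the tool's x, y, z in m, then the turn, a rotation vector about the tool's x, y, z in degrees. A call has 1 to 12 rows; each row shifts and turns the commanded pose from where the row before left it, along the tool's axes as they then stand; what a row does not reach is not made up. A row lasts 1/12 s, in which the tool goes at most 41.7 mm and 7.16 degrees, less where a joint would pass 70% of its speed; a pose out of reach is approached as far as the arm can. A call is refused whole if a number of a shift passes 0.0417 or a number of a turn 7.16, either way. A call with a gripper value outside its range is refused whole. "hand" is the opening, from 0 (shut) to 1 (fully open), set as the call begins (left out, the last holds). The fingers move at their own pace and stop on an object; "grip_force" is the grip in N (left out, the last holds). Time passes only in rows, so rows that do not move let the fingers close. It gives the time, the measured TCP pose, the force and the opening at its end, in the units of the state.
- readout.read_state(): the state, without advancing time (a new reading comes with each control period).
- vision.camera(name): name is "side" or "top"; returns a dict with "pixels" (480x640x3 uint8, blue, green, red), "fovy" (degrees; the focal length in pixels is half the picture's height over the tangent of half this angle, whatever the lens; pixels are square), "cx", "cy" (the principal point, pixels), "D" ([k1, k2, p1, p2, k3] as OpenCV has them; the pictures are not rectified), "R" (3x3) and "t" (3): a world point X has camera coordinates R X + t. Camera axes: x right, y down, z forward; pixel columns grow to the right and rows downward; lengths in m; the calibration is good to about 2 mm. A picture is of the moment at which its call begins. There is no depth.
- r.close_job(): hands the job in, once; it reports no verdict.
The state is a dict: "time": time; "joint_positions": joint angles; "joint_vel": joint speeds; "joint_torque": joint torques, N m; "ee_pos": TCP position; "eef_rot": TCP orientation; "ft_force": force on the tool from outside, world axes, zero at the start; "torque": the same for the moment, N m; "width": finger opening in m.
Only numpy, scipy, OpenCV 4.12 (cv2) and the standard library are available. Lean on these libraries where they do the work, as an engineer would, in place of code of your own. Each camera call takes 0.05 s, during which the arm holds its last target.

### The job

Set out the service mat for the next hearing-aid cleaning, everything flat on the mat and square with its edges (left, right and behind are as seen from the robot's side): stand the glass dish in the middle of the mat and close it with its steel cover, put the aid case from the counter to the left of the dish with its long side running front to back, lay the magnifier to the right of the dish with its lens level with the dish and its handle towards the robot, and lay the brush crosswise behind the dish. Measured from the centre of the dish, the middle of the case and the middle of the lens are 10 cm away and the middle of the brush 8 cm. Set things down without dropping them, leave the jar and the headset where they are, and do not touch the case rack.

Things in the scene. Friction and masses are not known exactly. Their poses are not given: they have to be found in the camera images.
- mat: Flat blue-grey service mat with a thin pale border line, fixed: 220 mm (its x) by 300 mm (its y), 3 mm thick. Origin: centre of its underside, on the counter, so its top is at z = 0.003. Its x axis points to its back edge, away from the robot (yaw within 0.25 rad of the world's x), its y axis to the left. It starts empty.
- dish: Small round clear glass cleaning dish, open at the top: 58 mm outside diameter, straight sides, 28 mm high, wall 3 mm (mouth 52 mm), about 90 g. Origin: centre of its underside; z up. Starts upright on the counter (z = 0). Can be gripped across its outside.
- cover: Steel cover of the dish: 66 mm disc with a round knob on top (16 mm across, 15 to 27 mm above the origin, dome below it to 10 mm) and a tapered boss below (4 mm deep, 36 to 42 mm wide) that drops into the dish's mouth. About 60 g. Origin: centre of the boss's underside, z up; starts knob up on the counter. Seated, its origin is 24 mm above the dish's.
- case: Grey hard plastic aid case, a closed rounded box with a dark seam, catch and hinge, lying on the counter: 72 mm along its x (3 mm more at each end for catch and hinge), 46 mm along y, 30 mm high, about 60 g. Origin: centre of its underside. Starts with its long side roughly crosswise (yaw 1.17 to 1.97). The like cases in the rack are not this one.
- magnifier: Pewter hand magnifier lying flat: lens in a rim 52 mm across, 10 mm thick, and a round handle 12 mm thick. Origin: underside, at the handle's gripping point near the balance point; lens centre 42 mm along its +x, rim begins 16 mm along +x, handle ends 55 mm along -x. z up. About 100 g. Starts crosswise on the counter (yaw 1.12 to 2.02).
- brush: Small dark cleaning brush lying flat, pale bristles at its +x end, thin wire loop at its -x end: 110 mm long along its x, 11 mm wide (12 at the ferrule), 9 mm thick, about 25 g. Origin: middle of its length, underside. Either end may point either way when laid. Starts crosswise on the counter (yaw 1.07 to 2.07).
- jar: Closed jar of drying capsules with a white screw cap, 42 mm diameter, 58 mm high, standing loose on the counter among the things. Origin: centre of its underside. A bystander: leave it where it is.
- headset: Black audiometer headset lying loose beyond the mat: two ear cups 66 mm across, about 200 mm apart over their outsides, and a headband; 66 mm high. Origin: on the counter, midway between the front edges of the cups; the headset reaches 175 mm from there along its +x. A bystander: leave it where it is.
- rack: Chrome wire rack with sloping rungs beyond the mat, fixed, 110 mm deep (its x) by 276 mm wide (its y), about 95 mm high, with three more aid cases (teal, grey, plum) lying in it and one empty bay. Origin: on the counter, middle of its front edge; it extends along its +x. A bystander: do not touch it.
Mind the look-alikes: they are no part of the job. Leave any pink look-alike of the cover alone.

How it is judged:
At the end, for the whole second after the job is handed in: Dish within 12 mm of the mat's middle, cover seated within 8 mm; case left and lens right 100 +-15 mm from the dish, level within 20 mm; brush 80 +-15 mm behind, centred within 20 mm; all flat on the mat, square within 0.22 rad, magnifier handle to the robot; released, at rest (x of dish in the frame of mat between -0.012 and 0.012 m and y of dish in the frame of mat between -0.012 and 0.012 m and z of dish in the frame of mat between 0 and 0.007 m and horizontal distance between cover and dish below 0.008 m and z of cover in the frame of mat between 0.024 and 0.0295 m and horizontal distance between case and dish between 0.085 and 0.115 m and y of case in the frame of mat above 0.06 m and x of case in the frame of mat between -0.02 and 0.02 m and angle between the x axis of each of case, magnifier and the x axis of mat, either way round below 0.22 rad and z of case in the frame of mat between 0 and 0.007 m and y of dish in the frame of magnifier between 0.085 and 0.115 m and x of dish in the frame of magnifier between 0.02 and 0.064 m and z of magnifier in the frame of mat between 0 and 0.007 m and y of magnifier in the frame of mat below -0.06 m and horizontal distance between brush and dish between 0.065 and 0.095 m and x of brush in the frame of mat above 0.05 m and y of brush in the frame of mat between -0.02 and 0.02 m and angle between the x axis of brush and the y axis of mat, either way round below 0.22 rad and z of brush in the frame of mat between 0 and 0.007 m and angle between each of dish, cover, case, magnifier, brush's own z axis and vertical below 0.1 rad and linear speed of each of dish, cover, case, magnifier, brush below 0.02 m/s); the robot touches nothing.
It fails at once if the jar is displaced by more than 20 mm (distance of jar from where it was at the start of the episode above 0.02 m).
It fails at once if the headset is displaced by more than 20 mm (distance of headset from where it was at the start of the episode above 0.02 m).
It fails at once if the robot touches the case rack (over 1 N) (contact force between any of the fingers, the arm and rack above 1 N).
It fails at once if one of the five things is dropped (falls free faster than 0.6 m/s, a drop of about 2 cm) ((linear speed of dish above 0.6 m/s and contact force between the fingers and dish below 0.1 N) or (linear speed of cover above 0.6 m/s and contact force between the fingers and cover below 0.1 N) or (linear speed of case above 0.6 m/s and contact force between the fingers and case below 0.1 N) or (linear speed of magnifier above 0.6 m/s and contact force between the fingers and magnifier below 0.1 N) or (linear speed of brush above 0.6 m/s and contact force between the fingers and brush below 0.1 N)).
It also fails if it takes over 128 s, if anything falls off the work surface, if the arm or the gripper's body presses on something with over 40 N, if the wrist force passes 120 N, or if a joint passes its speed limit or range.

## Working session

There is one attempt and no reset: what is moved stays moved. The work goes in short steps, Python scripts to look and compute and a tool call to move; the robot and the scene stay as the last step left them, time stands still between calls to the robot, and variables do not carry over. Pictures are saved under pics/ and viewed, and the job is handed in when it is done.

Besides the shell and the picture viewer there is one more tool, called as name(argument=value, ...) on one line, values as JSON. arm_command: Moves the arm, as the interface text tells. Its arguments: {"type":"object","properties":{"targets":{"type":"array","items":{"type":"array","items":{"type":"array","items":{"type":"number"}}}},"hand":{"type":"number"},"grip_force":{"type":"number"}},"required":["targets"]}

```bash
ls; mkdir -p pics; python3 - <<'E'
from bench import readout, vision, r
import cv2,numpy as np
s=readout.read_state();print(s)
for n in("top","side"):
    c=vision.camera(n);cv2.imwrite(f"pics/{n}0.png",c["pixels"]);print(n,{k:v for k,v in c.items() if k!="pixels"})
E
```

```text
pics
{'time': 0.0, 'joint_positions': array([-1.28661112,  0.33284584, -0.06472344,  1.46095066,  0.02161392,
        1.34991745, -0.08852366]), 'joint_vel': array([-0.00043314, -0.00118671, -0.00018977, -0.00055809,  0.00080442,
        0.00124715,  0.00104443]), 'joint_torque': array([ 1.98344997e-04, -6.23260117e+01,  2.44667509e-02, -3.89874566e+01,
       -6.15057489e-02,  4.01672674e-02,  1.16082538e-04]), 'ee_pos': array([0.18862464, 0.59543969, 0.22176581]), 'eef_rot': array([ 0.57083853,  0.41734917, -0.41813022, -0.57020186]), 'ft_force': array([ 0.63000927, -0.21058342, -0.27760011]), 'torque': array([ 0.02529796, -0.00139283, -0.02082392]), 'width': 0.08698649537028744}
top {'fovy': 53.086617530233895, 'cx': 316.49845210725795, 'cy': 237.6513906003618, 'D': array([0.01432786, 0.        , 0.        , 0.        , 0.        ]), 'R': array([[ 3.64922543e-02, -9.99333850e-01,  4.13819057e-04],
       [-9.79377222e-01, -3.58458430e-02, -1.98834937e-01],
       [ 1.98717317e-01,  6.85065013e-03, -9.80032906e-01]]), 't': array([0.03988976, 0.53579609, 1.00539889])}
side {'fovy': 54.151247519895065, 'cx': 319.1002101714728, 'cy': 242.6836642534471, 'D': array([0.03296167, 0.        , 0.        , 0.        , 0.        ]), 'R': array([[-0.9938888 , -0.1092364 ,  0.01588883],
       [-0.09243714,  0.74493982, -0.66069664],
       [ 0.0603359 , -0.65812771, -0.75048484]]), 't': array([0.53411566, 0.04648818, 1.00746854])}
```

View pics/top0.png

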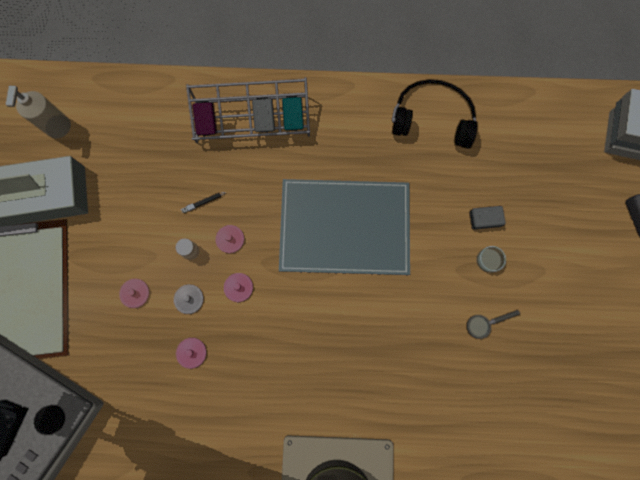

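View pics/side0.png

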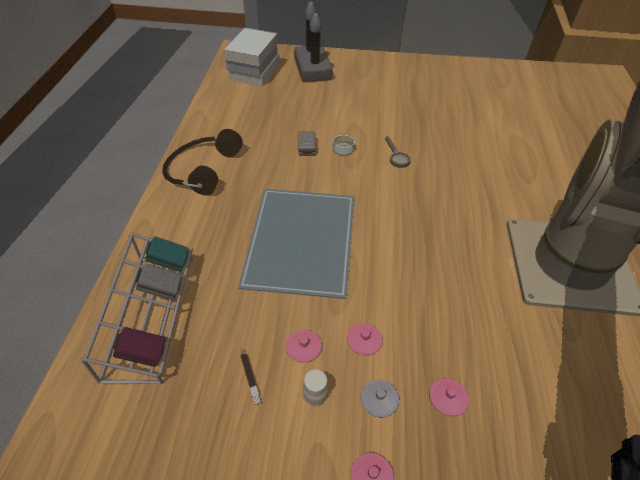

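```bash
cat > h.py <<'E'
from bench import readout, vision, r
import cv2,numpy as np
from scipy.spatial.transform import Rotation as Ro
def K(c):
    f=240/np.tan(np.radians(c["fovy"]/2));return np.array([[f,0,c["cx"]],[0,f,c["cy"]],[0,0,1]])
def cast(c,uv,z):
    p=cv2.undistortPoints(np.array(uv,float).reshape(-1,1,2),K(c),c["D"]).reshape(-1,2)
    d=np.c_[p,np.ones(len(p))]@c["R"]; o=-c["R"].T@c["t"]
    return o+d*((z-o[2])/d[:,2])[:,None]
def proj(c,X):
    return cv2.projectPoints(np.array(X,float).reshape(-1,1,3),cv2.Rodrigues(c["R"])[0],c["t"],K(c),c["D"])[0].reshape(-1,2)
def pose():
    s=readout.read_state();R=Ro.from_quat(s["eef_rot"]).as_matrix();return s,R
def crop(c,name,box,k=4):
    x0,y0,x1,y1=box;i=cv2.resize(c["pixels"][y0:y1,x0:x1],None,fx=k,fy=k,interpolation=cv2.INTER_CUBIC);cv2.imwrite("pics/"+name,i)
def to(target,yaw):
    """target xyz, yaw of jaw x axis(world) (mod pi). prints steps in tool axes. tool y down."""
    s,R=pose();p=s["ee_pos"]
    best=None
    for k in(0,np.pi):
        x=np.array([np.cos(yaw+k),np.sin(yaw+k),0]);y=np.array([0,0,-1.]);T=np.c_[x,y,np.cross(x,y)]
        rv=np.degrees(Ro.from_matrix(R.T@T).as_rotvec())
        if best is None or np.linalg.norm(rv)<np.linalg.norm(best):best=rv;
    print("t",s["time"],"tcp",p.round(4),"w",round(s["width"],4),"F",s["ft_force"].round(1),"jawyaw",np.degrees(np.arctan2(R[1,0],R[0,0])).round(1),"tooly",R[:,1].round(4))
    print("shift in tool",(R.T@(np.array(target)-p)).round(4),"rotvec",best.round(2),"q",s["joint_positions"].round(2))
E
python3 - <<'E'
from h import *
t=vision.camera("top");sd=vision.camera("side")
crop(t,"tl.png",(110,180,270,300),5);crop(t,"tr.png",(450,190,550,350),4);crop(sd,"sl.png",(220,330,420,480),4);crop(sd,"sr.png",(280,110,430,180),5)
s,R=pose();print(R.round(3));print(proj(t,s["ee_pos"]),proj(sd,s["ee_pos"]))
# mat
hsv=cv2.cvtColor(t["pixels"],cv2.COLOR_BGR2HSV)
for n,c in(("t",t),("s",sd)):
    h=cv2.cvtColor(c["pixels"],cv2.COLOR_BGR2HSV);m=cv2.inRange(h,(75,20,60),(110,120,200))
    cs=cv2.findContours(m,0,2)[0]
    for k in cs:
        if cv2.contourArea(k)>5000:
            M=cv2.minAreaRect(k);a=cv2.approxPolyDP(k,12,True).reshape(-1,2);print(n,a.tolist(),cv2.contourArea(k));W=cast(c,a,.003);print(W.round(4).tolist(),W.mean(0).round(4))
E
```

```text
[[ 0.302 -0.    -0.953]
 [ 0.953 -0.001  0.302]
 [-0.001 -1.    -0.   ]]
[[ -3.71907168 404.36596821]] [[618.4117115  584.99639332]]
t [[284, 180], [280, 270], [409, 273], [407, 183], [297, 181], [405, 184], [401, 273], [364, 270], [404, 269], [403, 186], [287, 183], [284, 232]] 10547.0
[[0.6808, 0.1418, 0.003], [0.466, 0.1402, 0.003], [0.4699, -0.1537, 0.003], [0.6839, -0.1493, 0.003], [0.6794, 0.1109, 0.003], [0.6813, -0.1446, 0.003], [0.4692, -0.1355, 0.003], [0.473, -0.0512, 0.003], [0.4787, -0.1423, 0.003], [0.6762, -0.1399, 0.003], [0.6736, 0.1344, 0.003], [0.5549, 0.1356, 0.003]] [ 0.5822 -0.0211  0.003 ]
s [[267, 193], [245, 281], [340, 292], [348, 199]] 8024.0
[[0.6792, -0.1367, 0.003], [0.6757, 0.1293, 0.003], [0.4804, 0.1333, 0.003], [0.4831, -0.1405, 0.003]] [ 0.5796 -0.0037  0.003 ]
```

```bash
python3 - <<'E'
import cv2,numpy as np
a=[cv2.imread("pics/"+n) for n in("tl.png","tr.png","sl.png","sr.png")];print([i.shape for i in a])
E
```

```text
[(600, 800, 3), (640, 400, 3), (600, 800, 3), (350, 750, 3)]
```

View pics/tl.png

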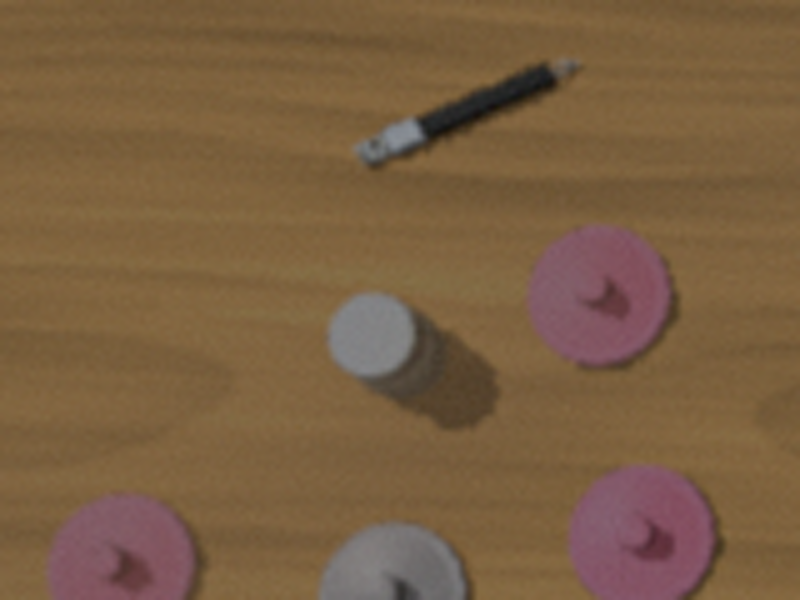

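View pics/tr.png

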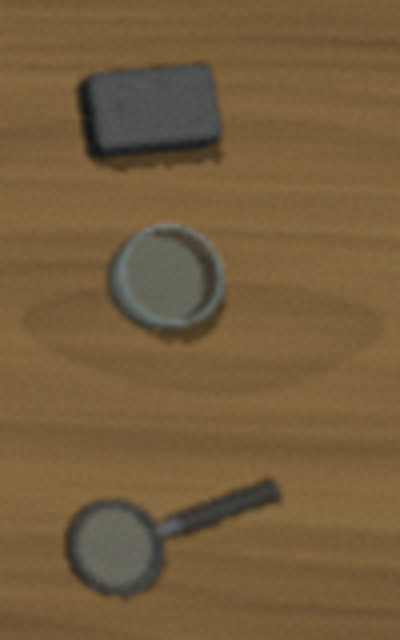

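View pics/sr.png

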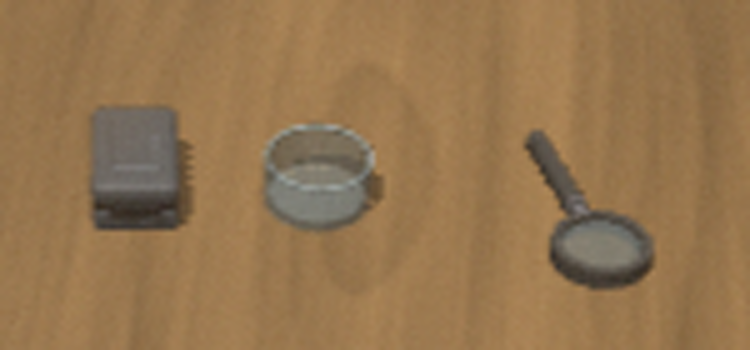

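View pics/sl.png

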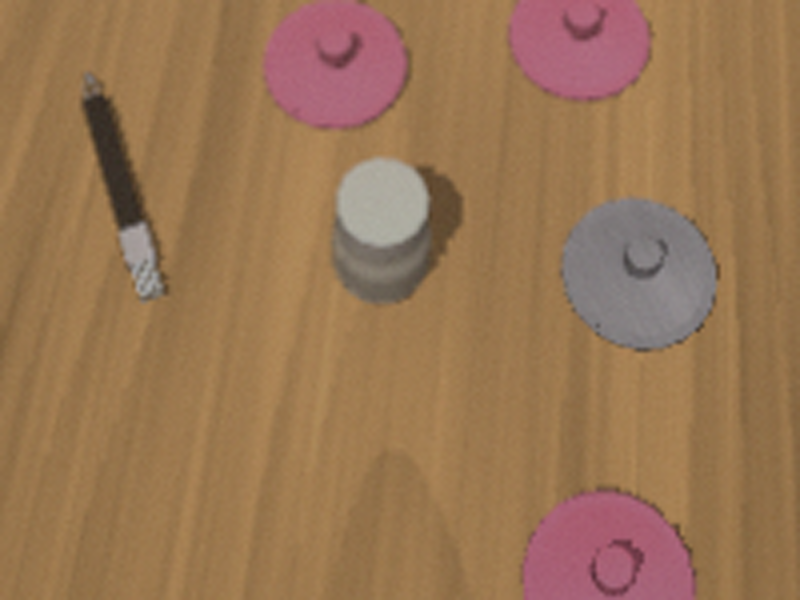

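```bash
cat > meas.py <<'E'
from h import *
def blob(c,box,notwood=True,lo=None,hi=None,sat=None):
    x0,y0,x1,y1=box;i=c["pixels"][y0:y1,x0:x1]
    if lo is None:
        b,g,rr=[i[...,k].astype(float) for k in range(3)];m=((rr-b)/(rr+1)<(0.25 if sat is None else sat)).astype(np.uint8)*255
    else: m=cv2.inRange(cv2.cvtColor(i,cv2.COLOR_BGR2HSV),lo,hi)
    m=cv2.morphologyEx(m,cv2.MORPH_CLOSE,np.ones((3,3)))
    k=max(cv2.findContours(m,0,cv2.CHAIN_APPROX_NONE)[0],key=cv2.contourArea)
    return k.reshape(-1,2)+np.array([x0,y0]),m
E
python3 - <<'E'
from meas import *
t=vision.camera("top");s=vision.camera("side")
B={"mat":((270,170,420,285),(230,180,365,305)),"dish":((465,242,515,277),(325,130,362,160)),"case":((462,200,515,235),(292,125,322,159)),"mag":((460,300,530,345),(378,130,418,172)),"cover":((165,280,212,318),(355,375,405,420)),"jar":((170,235,205,262),(298,365,332,408)),"brush":((175,188,232,218),(232,342,270,412))}
for n,bs in B.items():
    for c,b,l in((t,bs[0],"t"),(s,bs[1],"s")):
        k,m=blob(c,b); z={"mat":.003,"dish":.028,"case":.03,"mag":.006,"cover":.004,"jar":.058,"brush":.005}[n]
        (u,v),(w,h),a=cv2.minAreaRect(k)
        P=cast(c,k,z)[:,:2].astype(np.float32)*1000;R=cv2.minAreaRect(P)
        (cc,rad)=cv2.minEnclosingCircle(P)
        print(n,l,"px",round(u,1),round(v,1),round(w,1),round(h,1),"area",cv2.contourArea(k),"worldrect",np.round(R[0],1),np.round(R[1],1),round(R[2],1),"circ",np.round(cc,1),round(rad,1))
E
```

```text
mat t px 344.9 226.7 130.6 92.7 area 11758.0 worldrect [574.9  -4.6] [220.8 300.3] 0.5 circ [574.7  -4.2] 183.9
mat s px 296.4 242.1 108.6 103.0 area 10046.5 worldrect [578.8  -2.7] [220.1 302.1] 0.5 circ [578.7  -2. ] 184.5
dish t px 491.0 258.5 25.0 28.0 area 553.5 worldrect [ 506.1 -332.2] [56.5 62.9] 2.1 circ [ 505.6 -332.3] 32.2
dish s px 343.5 145.0 20.0 21.0 area 346.5 worldrect [ 508.4 -317.1] [55.4 85.6] 5.2 circ [ 509.1 -317.2] 43.9
case t px 487.1 217.0 20.6 33.5 area 625.0 worldrect [ 600.8 -325.7] [47.8 76.1] 7.9 circ [ 600.9 -325.7] 42.6
case s px 306.5 143.5 23.0 17.0 area 348.0 worldrect [ 604.6 -308.6] [43.9 98.3] 6.6 circ [ 604.6 -309.1] 52.2
mag t px 493.0 325.0 23.3 52.4 area 498.5 worldrect [ 360.6 -339.9] [ 50.4 118.7] 8.1 circ [ 368.1 -339.4] 60.6
mag s px 393.6 153.5 33.8 16.2 area 238.0 worldrect [ 363.9 -338.3] [ 49.9 123.6] 8.2 circ [ 375.3 -336.9] 62.9
cover t px 188.0 298.5 28.0 29.0 area 642.0 worldrect [394.  343.6] [65.3 62.8] 4.9 circ [393.5 343.2] 33.2
cover s px 379.0 398.0 36.0 38.0 area 1083.0 worldrect [396.8 344. ] [65.2 62.8] 6.8 circ [396.5 344. ] 33.0
jar t px 184.5 247.5 17.0 17.0 area 226.5 worldrect [500.7 346.9] [37.7 37.6] 2.1 circ [501.8 347.9] 20.2
jar s px 315.0 386.5 22.0 35.0 area 660.5 worldrect [505.5 361.1] [35.8 58.8] 5.7 circ [506.8 361.5] 29.7
brush t px 202.4 200.8 5.8 46.6 area 138.5 worldrect [622.2 329.8] [ 14.3 107.6] 29.0 circ [621.7 329.6] 53.9
brush s px 254.6 394.0 21.1 7.5 area 113.0 worldrect [608.1 362.6] [12.6 38. ] 24.5 circ [608.3 362.7] 19.1
```

```bash
python3 - <<'E'
from h import *
t=vision.camera("top");s=vision.camera("side")
for n,c,uv,z in(("brush",t,[(181.4,210.4),(226,192.8)],.005),("brush",s,[(257.5,404.25),(242.5,348.75)],.005),
 ("mag",t,[(478.5,326.5),(519,312)],.006),("mag",s,[(280+600/5,110+248/5),(280+534/5,110+135/5)],.006),("dish",t,[(493,259)],.028),("dish",s,[(344,141.4)],.028),
 ("rackfoot",t,[(198,139),(310,135)],0),("rackfoot",s,[(160,382),(190,255)],0),("knob",s,[(220+645/4,330+255/4)],.021),("knob",t,[(188.5,298)],.021)):
    P=cast(c,uv,z)[:,:2];print(n,P.round(4).tolist())
    if len(P)>1:
        d=P[0]-P[1];print("  mid",P.mean(0).round(4),"len",np.linalg.norm(d).round(4),"yaw",np.degrees(np.arctan2(d[1],d[0])).round(1), "pt 42 from lens",(P[0]-d/np.linalg.norm(d)*.042).round(4))
to((.6,.33,.15),np.radians(20))
E
```

```text
brush [[0.5972, 0.377], [0.6436, 0.2763]]
  mid [0.6204 0.3267] len 0.1109 yaw 114.8 pt 42 from lens [0.6148 0.3389]
brush [[0.5996, 0.3797], [0.6469, 0.2817]]
  mid [0.6232 0.3307] len 0.1089 yaw 115.8 pt 42 from lens [0.6178 0.3419]
mag [[0.3558, -0.3067], [0.3911, -0.3977]]
  mid [ 0.3735 -0.3522] len 0.0976 yaw 111.2 pt 42 from lens [ 0.371  -0.3459]
mag [[0.359, -0.3027], [0.3947, -0.3963]]
  mid [ 0.3768 -0.3495] len 0.1002 yaw 110.9 pt 42 from lens [ 0.374  -0.3419]
dish [[0.505, -0.3364]]
dish [[0.5085, -0.3317]]
rackfoot [[0.7774, 0.3547], [0.7979, 0.0848]]
  mid [0.7876 0.2198] len 0.2707 yaw 94.3 pt 42 from lens [0.7806 0.3129]
rackfoot [[0.7754, 0.3578], [0.8075, 0.0732]]
  mid [0.7915 0.2155] len 0.2864 yaw 96.4 pt 42 from lens [0.7801 0.3161]
knob [[0.3952, 0.3446]]
knob [[0.394, 0.338]]
t 0.4 tcp [0.1887 0.5958 0.2225] w 0.087 F [-1.4  0.  -0.1] jawyaw 72.4 tooly [-0.e+00 -1.e-04 -1.e+00]
shift in tool [-0.1291  0.0725 -0.4723] rotvec [ 0.000e+00  5.242e+01 -1.000e-02] q [-1.29  0.33 -0.06  1.46  0.02  1.35 -0.09]
```

arm_command(targets=[[[0,0,0,0,6.73,0],[0,0,0,0,6.73,0],[0,0,0,0,6.73,0],[0,0,0,0,6.73,0],[0,0,0,0,6.73,0],[0,0,0,0,6.73,0],[0,0,0,0,6.73,0]]], hand=0.45)

```text
time: 0.98
ee_pos: [0.1887, 0.5959, 0.2226]
eef_rot: [-0.69, -0.153, 0.153, 0.69]
ft_force: [0.5, 0.2, 0.4]
width: 0.0482
```

```bash
python3 -c "
from h import *
to((.622,.329,.06),np.radians(25.3))"
```

```text
t 0.9833 tcp [0.1887 0.5959 0.2226] w 0.0482 F [0.5 0.2 0.4] jawyaw 25.0 tooly [ 0.e+00  1.e-04 -1.e+00]
shift in tool [ 0.28    0.1626 -0.4249] rotvec [-0.01 -0.32  0.  ] q [-1.37  0.33  0.05  1.47 -0.02  1.35 -0.89]
```

arm_command(targets=[[[0.021,0.006,-0.032,0,0,0],[0.021,0.006,-0.032,0,0,0],[0.021,0.006,-0.032,0,0,0],[0.021,0.006,-0.032,0,0,0],[0.021,0.006,-0.032,0,0,0],[0.021,0.006,-0.032,0,0,0],[0.021,0.006,-0.032,0,0,0],[0.021,0.006,-0.032,0,0,0],[0.021,0.006,-0.032,0,0,0],[0.021,0.006,-0.032,0,0,0],[0.021,0.006,-0.032,0,0,0],[0.021,0.006,-0.032,0,0,0]]])

```text
time: 1.98
ee_pos: [0.5821, 0.3554, 0.1504]
eef_rot: [-0.69, -0.155, 0.155, 0.69]
ft_force: [1.2, -0.1, 0.4]
width: 0.0395
```

```bash
python3 -c "
from h import *
to((.622,.329,.06),np.radians(25.3))"
```

```text
t 1.9833 tcp [0.5821 0.3554 0.1504] w 0.0395 F [ 1.2 -0.1  0.4] jawyaw 25.3 tooly [ 2.e-04  3.e-04 -1.e+00]
shift in tool [ 0.0247  0.0904 -0.0409] rotvec [-0.01  0.03  0.02] q [-0.79  0.5   0.25  1.4  -0.13  1.26 -0.09]
```

arm_command(targets=[[[0.008,0.02,-0.0137,0,0,0],[0.008,0.02,-0.0137,0,0,0],[0.0087,0.02,-0.0135,0,0,0],[0,0.03,0,0,0,0],[0,0.02,0,0,0,0],[0,0.01,0,0,0,0],[0,0,0,0,0,0]]])

```text
time: 2.57
ee_pos: [0.6189, 0.3295, 0.0278]
eef_rot: [0.69, 0.154, -0.156, -0.689]
ft_force: [-0.0, -0.0, 0.5]
width: 0.0389
```

```bash
python3 -c "
from h import *
to((.622,.329,.003),np.radians(25.3))
for n in('top','side'):
    c=vision.camera(n);p=proj(c,[.622,.329,.02])[0].astype(int);print(p);crop(c,'b1%s.png'%n,(max(0,p[0]-60),p[1]-60,p[0]+60,p[1]+60),4)
"
```

```text
t 2.5667 tcp [0.6189 0.3295 0.0278] w 0.0389 F [-0.  -0.   0.5] jawyaw 25.3 tooly [-0.0038 -0.0021 -1.    ]
shift in tool [ 0.0027  0.0247 -0.0017] rotvec [ 0.02  0.02 -0.25] q [-0.72  0.66  0.23  1.43 -0.16  1.07 -0.01]
[201 199]
[249 370]
```

View pics/b1top.png

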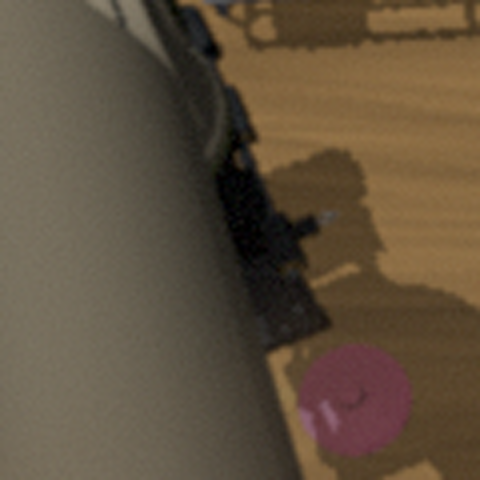

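View pics/b1side.png

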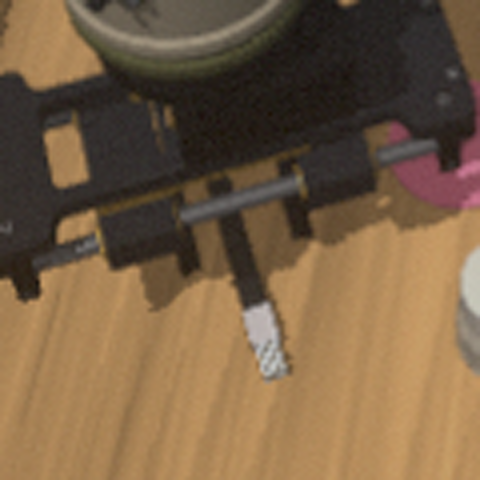

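arm_command(targets=[[[0.0027,0.0125,-0.0017,0,0,0],[0,0.0122,0,0,0,0.25],[0,0,0,0,0,0],[0,0,0,0,0,0]]])

```text
time: 3.0
ee_pos: [0.6231, 0.3294, 0.0048]
eef_rot: [0.69, 0.153, -0.157, -0.689]
ft_force: [0.3, 0.4, 0.1]
width: 0.0392
```

arm_command(targets=[[[0,0,0,0,0,0],[0,0,0,0,0,0],[0,0,0,0,0,0],[0,0,0,0,0,0],[0,0,0,0,0,0],[0,0,0,0,0,0]]], hand=0, grip_force=15)

```text
time: 3.5
ee_pos: [0.6238, 0.3297, 0.0061]
eef_rot: [0.69, 0.154, -0.156, -0.69]
ft_force: [-1.1, 0.5, 0.9]
width: 0.0104
```

arm_command(targets=[[[0,-0.02,0,0,0,0],[0,-0.03,0,0,0,0],[0,-0.035,0,0,0,0],[0,0,0,0,0,0]]])

```text
time: 3.83
ee_pos: [0.6274, 0.3314, 0.0988]
eef_rot: [-0.689, -0.157, 0.153, 0.691]
ft_force: [0.8, 0.2, 1.8]
width: 0.0106
```

```bash
python3 -c "
from h import *
to((.657,-.0035,.05),np.radians(0.5))
c=vision.camera('side');crop(c,'b2side.png',(190,280,310,400),4)
"
```

```text
t 3.8333 tcp [0.6274 0.3314 0.0988] w 0.0106 F [0.8 0.2 1.8] jawyaw 25.3 tooly [ 0.0049  0.0035 -1.    ]
shift in tool [-0.1167  0.0477 -0.3154] rotvec [-0.13 24.8   0.32] q [-0.72  0.6   0.25  1.37 -0.15  1.19 -0.01]
```

View pics/b2side.png

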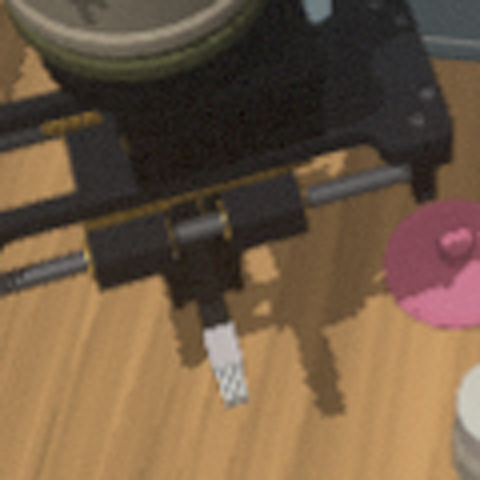

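arm_command(targets=[[[0,0,0,0,6.2,0],[0,0,0,0,6.2,0],[0,0,0,0,6.2,0],[0,0,0,0,6.2,0],[0.005,0,-0.04,0,0,0],[0.005,0,-0.04,0,0,0],[0.005,0,-0.04,0,0,0],[0.005,0,-0.04,0,0,0],[0.005,0,-0.04,0,0,0],[0.005,0,-0.04,0,0,0],[0,0,-0.04,0,0,0],[0,0,-0.03,0,0,0]]])

```text
time: 4.88
ee_pos: [0.6562, 0.0156, 0.0905]
eef_rot: [0.708, 0.0, -0.004, -0.706]
ft_force: [-0.2, -0.5, -0.3]
width: 0.0105
```

```bash
python3 -c "
from h import *
to((.657,-.0035,.01),np.radians(0.5))
"
```

```text
t 4.8833 tcp [0.6562 0.0156 0.0905] w 0.0105 F [-0.2 -0.5 -0.3] jawyaw 0.3 tooly [-0.0048 -0.0034 -1.    ]
shift in tool [ 0.0011  0.0806 -0.0188] rotvec [ 0.19 -0.15 -0.28] q [-0.4   0.52  0.41  1.54 -0.22  1.13  0.06]
```

arm_command(targets=[[[0.001,0.02,-0.0095,0,0,0],[0,0.02,-0.0093,0,0,0],[0,0.02,0,0,0,0],[0,0,0,0,0,0],[0,0,0,0,0,0]]])

```text
time: 5.3
ee_pos: [0.6567, 0.0014, 0.0301]
eef_rot: [0.708, 0.001, -0.006, -0.706]
ft_force: [-0.0, 0.9, -0.2]
width: 0.0101
```

```bash
python3 -c "
from h import *
to((.657,-.0035,.01),np.radians(0.5))
c=vision.camera('side');crop(c,'b3side.png',(200,130,400,280),4)
"
```

```text
t 5.3 tcp [0.6567 0.0014 0.0301] w 0.0101 F [-0.   0.9 -0.2] jawyaw 0.5 tooly [-0.0068 -0.002  -1.    ]
shift in tool [ 0.0004  0.0201 -0.0049] rotvec [ 0.11  0.02 -0.39] q [-0.36  0.59  0.39  1.57 -0.25  1.03  0.11]
```

View pics/b3side.png

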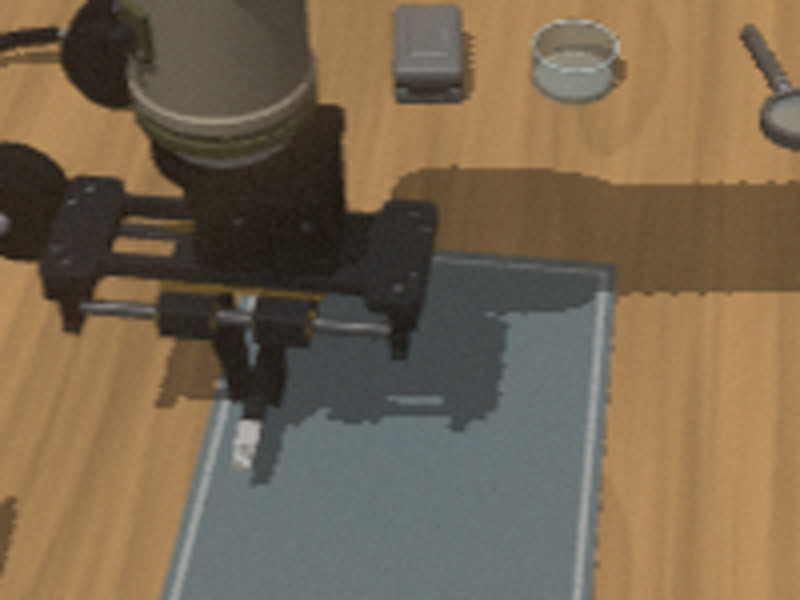

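arm_command(targets=[[[0,0.01,-0.005,0,0,0],[0,0.006,0,0,0,-0.3],[0,0.004,0,0,0,0],[0,0.001,0,0,0,0],[0,0,0,0,0,0],[0,0,0,0,0,0]]])

```text
time: 5.85
ee_pos: [0.6579, -0.0037, 0.0105]
eef_rot: [0.708, 0.004, -0.003, -0.707]
ft_force: [1.0, 0.1, 0.5]
width: 0.0104
```

arm_command(targets=[[[0,0.002,0,0,0,0],[0,0,0,0,0,0],[0,0,0,0,0,0]]])

```text
time: 6.1
ee_pos: [0.6584, -0.0038, 0.009]
eef_rot: [0.708, 0.004, -0.002, -0.707]
ft_force: [-1.1, 0.6, 4.5]
width: 0.0107
```

Contact (about 4 N). Release and lift.

arm_command(targets=[[[0,0,0,0,0,0],[0,0,0,0,0,0],[0,0,0,0,0,0],[0,0,0,0,0,0],[0,0,0,0,0,0]]], hand=0.35)

```text
time: 6.52
ee_pos: [0.6576, -0.0038, 0.0081]
eef_rot: [0.708, 0.004, -0.003, -0.706]
ft_force: [0.1, 0.3, 0.7]
width: 0.0293
```

arm_command(targets=[[[0,-0.01,0,0,0,0],[0,-0.03,0,0,0,0],[0,-0.04,0,0,0,0],[0,-0.04,0,0,0,0],[0,0,0,0,0,0]]])

```text
time: 6.93
ee_pos: [0.6617, -0.0041, 0.1379]
eef_rot: [0.707, 0.008, 0.002, -0.707]
ft_force: [1.2, -1.1, 1.2]
width: 0.0303
```

```bash
python3 -c "
from h import *
to((.507,-.334,.06),np.radians(-60))
to((.507,-.334,.06),np.radians(90))
c=vision.camera('side');crop(c,'b4side.png',(200,130,400,280),4)
"
```

```text
t 6.9333 tcp [ 0.6617 -0.0041  0.1379] w 0.0303 F [ 1.2 -1.1  1.2] jawyaw 0.5 tooly [ 1.360e-02 -7.000e-04 -9.999e-01]
shift in tool [-0.1586  0.076  -0.3285] rotvec [-0.37 60.48  0.73] q [-0.38  0.48  0.43  1.5  -0.21  1.2   0.09]
t 6.9333 tcp [ 0.6617 -0.0041  0.1379] w 0.0303 F [ 1.2 -1.1  1.2] jawyaw 0.5 tooly [ 1.360e-02 -7.000e-04 -9.999e-01]
shift in tool [-0.1586  0.076  -0.3285] rotvec [  0.65 -89.52   0.58] q [-0.38  0.48  0.43  1.5  -0.21  1.2   0.09]
```

View pics/b4side.png

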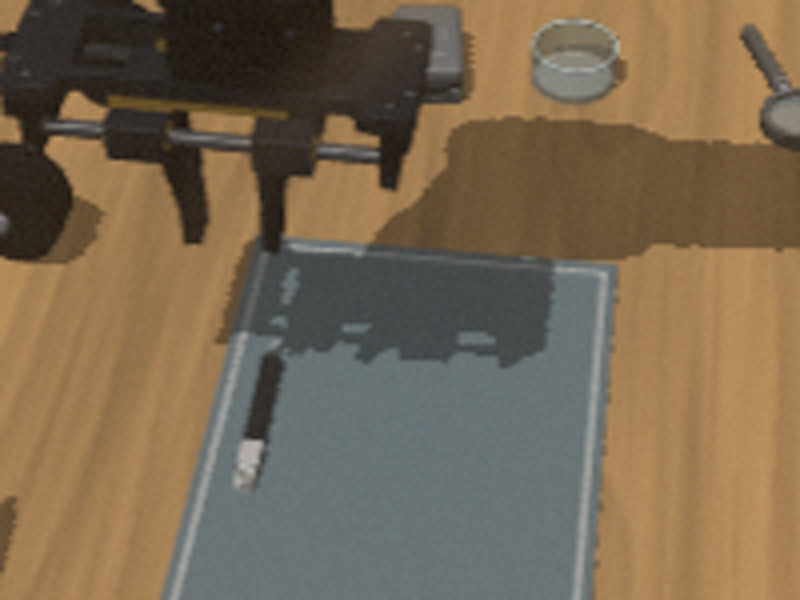

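arm_command(targets=[[[-0.018,0,-0.036,0,0,0.7],[-0.018,0,-0.036,0,0,0],[-0.018,0,-0.036,0,0,0],[-0.018,0,-0.036,0,0,0],[-0.018,0,-0.036,0,0,0],[-0.018,0,-0.036,0,0,0],[-0.018,0,-0.036,0,0,0],[-0.018,0,-0.036,0,0,0],[-0.012,0,-0.04,0,0,0],[0,0,0,0,0,0]]], hand=1)

```text
time: 7.82
ee_pos: [0.499, -0.3421, 0.131]
eef_rot: [0.709, -0.005, -0.004, -0.705]
ft_force: [-0.7, -1.1, 0.3]
width: 0.0845
```

arm_command(targets=[[[0,0,0,0,6.7,0],[0,0,0,0,6.7,0],[0,0,0,0,6.7,0],[0,0,0,0,6.7,0],[0,0,0,0,6.7,0],[0,0.01,0,0,6.7,0],[0,0.01,0,0,6.7,0],[0,0.01,0,0,6.7,0],[0,0.01,0,0,6.7,0],[0,0,0,0,0,0]]])

```text
time: 8.65
ee_pos: [0.5032, -0.3318, 0.0882]
eef_rot: [0.615, -0.358, 0.35, -0.609]
ft_force: [0.2, -0.0, 0.4]
width: 0.0871
```

```bash
python3 -c "
from h import *
to((.507,-.334,.06),np.radians(-60))
"
```

```text
t 8.65 tcp [ 0.5032 -0.3318  0.0882] w 0.0871 F [ 0.2 -0.   0.4] jawyaw -60.1 tooly [-1.410e-02 -5.000e-04 -9.999e-01]
shift in tool [0.004  0.0282 0.0026] rotvec [ 0.72 -0.09 -0.38] q [-0.07  0.49  0.74  1.7  -0.35  1.11 -0.28]
```

arm_command(targets=[[[0.004,0.02,0.0026,0.7,0,-0.4],[0,0.02,0,0,0,0],[0,0,0,0,0,0],[0,0,0,0,0,0]]])

```text
time: 8.98
ee_pos: [0.5077, -0.3348, 0.0502]
eef_rot: [0.614, -0.351, 0.352, -0.613]
ft_force: [0.1, -0.3, -0.3]
width: 0.0871
```

```bash
python3 -c "
from h import *
to((.507,-.334,.004),np.radians(-60))
for n in('top','side'):
    c=vision.camera(n);p=proj(c,[.507,-.334,.02])[0].astype(int);print(p);crop(c,'d1%s.png'%n,(max(0,p[0]-50),p[1]-50,p[0]+50,p[1]+50),4)
"
```

```text
t 8.9833 tcp [ 0.5077 -0.3348  0.0502] w 0.0871 F [ 0.1 -0.3 -0.3] jawyaw -59.6 tooly [ 0.0013 -0.001  -1.    ]
shift in tool [-0.0011  0.0462 -0.0002] rotvec [-0.04  0.36  0.09] q [-0.04  0.53  0.71  1.72 -0.4   1.03 -0.23]
[490 258]
[344 143]
```

View pics/d1top.png

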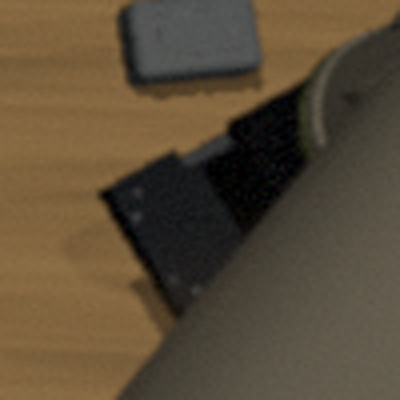

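View pics/d1side.png

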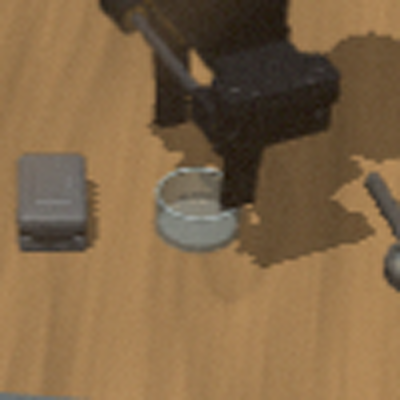

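```bash
python3 -c "
from h import *
c=vision.camera('side');s,R=pose();p=s['ee_pos'];o=np.array([344-50,143-50])
for d in(.0435,-.0435,.058,-.058): print(d,((proj(c,p+d*R[:,0])-o)*4).round(0))
print(((proj(c,[[.507,-.334,.028],[.507,-.334,0.]])-o)*4).round())
"
```

```text
0.0435 [[173. 123.]]
-0.0435 [[232. 198.]]
0.058 [[164. 111.]]
-0.058 [[242. 211.]]
[[203. 192.]
 [200. 226.]]
```

arm_command(targets=[[[-0.001,0.02,0,0,0,0],[0,0.016,0,0,0,0],[0,0.01,0,0,0,0],[0,0,0,0,0,0]]])

```text
time: 9.47
ee_pos: [0.5072, -0.3338, 0.0032]
eef_rot: [0.613, -0.352, 0.353, -0.613]
ft_force: [0.2, -0.1, 0.9]
width: 0.0871
```

arm_command(targets=[[[0,0,0,0,0,0],[0,0,0,0,0,0],[0,0,0,0,0,0],[0,0,0,0,0,0],[0,0,0,0,0,0],[0,0,0,0,0,0],[0,0,0,0,0,0]]], hand=0, grip_force=15)

```text
time: 10.05
ee_pos: [0.5081, -0.3345, 0.0048]
eef_rot: [-0.613, 0.351, -0.354, 0.613]
ft_force: [-0.3, 0.9, 3.4]
width: 0.0569
```

arm_command(targets=[[[0,-0.015,0,0,0,0],[0,-0.025,0,0,0,0],[0,-0.03,0,0,0,0],[-0.014,0,0.0125,0,0,0],[-0.028,0,0.025,0,0,0],[-0.028,0,0.025,0,0,0],[-0.028,0,0.025,0,0,0],[-0.028,0,0.025,0,0,0],[-0.028,0,0.025,0,0,0],[-0.028,0,0.025,0,0,0],[-0.028,0,0.025,0,0,0],[-0.02,0,0.0165,0,0,0]]])

```text
time: 11.05
ee_pos: [0.5688, -0.0287, 0.0749]
eef_rot: [-0.613, 0.35, -0.353, 0.614]
ft_force: [0.8, -0.0, -0.6]
width: 0.0575
```

arm_command(targets=[[[-0.012,0,0.012,0,0,0],[0,0,0,0,0,0]]])

```text
time: 11.22
ee_pos: [0.5734, -0.0113, 0.0747]
eef_rot: [-0.613, 0.349, -0.352, 0.615]
ft_force: [-0.9, 1.0, -1.0]
width: 0.0575
```

```bash
python3 -c "
from h import *
to((.577,-.0035,.04),np.radians(-60))
c=vision.camera('side');crop(c,'d2side.png',(200,130,400,280),4)
"
```

```text
t 11.2167 tcp [ 0.5734 -0.0113  0.0747] w 0.0575 F [-0.9  1.  -1. ] jawyaw -59.4 tooly [ 0.0036  0.     -1.    ]
shift in tool [-0.0049  0.0347  0.007 ] rotvec [-0.18  0.56  0.1 ] q [-0.61  0.4   0.67  1.8  -0.29  1.03 -0.87]
```

View pics/d2side.png

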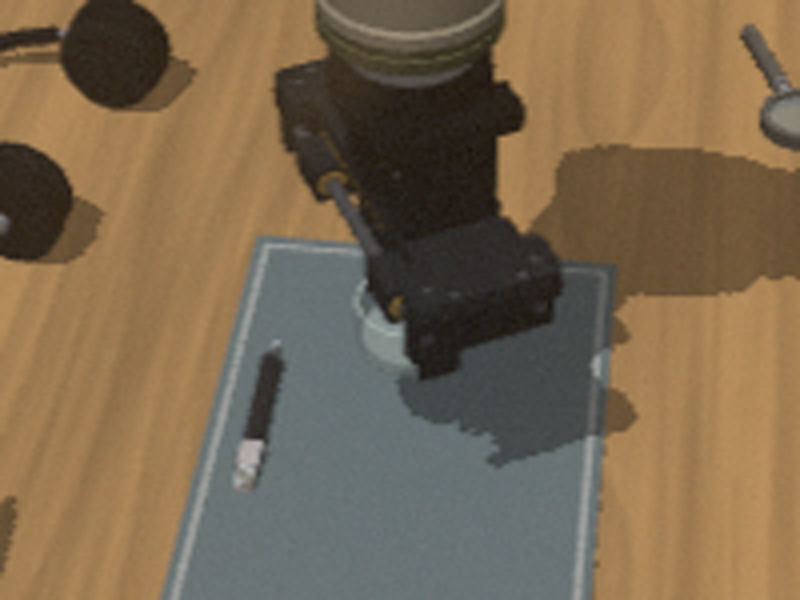

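arm_command(targets=[[[-0.0045,0.015,0.0065,0,0,0],[0,0.025,0,0,0,0],[0,0.015,0,0,0,0],[0,0.005,0,0,0,0],[0,0,0,0,0,0]]])

```text
time: 11.68
ee_pos: [0.5751, -0.0109, 0.0134]
eef_rot: [0.613, -0.352, 0.354, -0.612]
ft_force: [0.2, 0.5, -0.7]
width: 0.0573
```

```bash
python3 -c "
from h import *
to((.577,-.0035,.0078),np.radians(-60))
"
```

```text
t 11.6833 tcp [ 0.5751 -0.0109  0.0134] w 0.0573 F [ 0.2  0.5 -0.7] jawyaw -59.9 tooly [ 0.0012 -0.0028 -1.    ]
shift in tool [-0.0055  0.0056  0.0053] rotvec [0.02 0.11 0.17] q [-0.57  0.5   0.63  1.83 -0.36  0.93 -0.83]
```

arm_command(targets=[[[-0.0055,0,0.0053,0,0,0],[0,0,0,0,0,0],[0,0.003,0,0,0,0],[0,0.002,0,0,0,0],[0,0,0,0,0,0],[0,0,0,0,0,0]]])

```text
time: 12.18
ee_pos: [0.5779, -0.0021, 0.009]
eef_rot: [-0.613, 0.351, -0.354, 0.613]
ft_force: [-0.4, -0.1, -0.3]
width: 0.0568
```

```bash
python3 -c "
from h import *
to((.577,-.0035,.0078),np.radians(-60))
"
```

```text
t 12.1833 tcp [ 0.5779 -0.0021  0.009 ] w 0.0568 F [-0.4 -0.1 -0.3] jawyaw -59.8 tooly [ 0.0032 -0.0018 -1.    ]
shift in tool [ 0.0007  0.0012 -0.0014] rotvec [-0.11  0.2   0.18] q [-0.58  0.51  0.62  1.83 -0.36  0.92 -0.84]
```

arm_command(targets=[[[0,0.0015,0,0,0,0],[0,0,0,0,0,0],[0,0,0,0,0,0]]])

```text
time: 12.43
ee_pos: [0.5781, -0.0022, 0.0077]
eef_rot: [-0.613, 0.351, -0.354, 0.613]
ft_force: [-0.9, -0.8, 3.7]
width: 0.0576
```

arm_command(targets=[[[0,0,0,0,0,0],[0,0,0,0,0,0],[0,0,0,0,0,0],[0,0,0,0,0,0],[0,0,0,0,0,0]]], hand=1)

```text
time: 12.85
ee_pos: [0.5778, -0.002, 0.0074]
eef_rot: [0.613, -0.351, 0.354, -0.613]
ft_force: [-0.1, -0.5, -0.5]
width: 0.082
```

arm_command(targets=[[[0,-0.01,0,0,0,0],[0,-0.03,0,0,0,0],[0,-0.04,0,0,0,0],[0,-0.04,0,0,0,0],[0,0,0,0,0,0]]])

```text
time: 13.27
ee_pos: [0.5814, -0.0025, 0.1357]
eef_rot: [-0.61, 0.349, -0.357, 0.615]
ft_force: [1.8, 0.4, 1.0]
width: 0.0868
```

```bash
python3 -c "
from h import *
to((.603,-.324,.1),np.radians(7.5))
c=vision.camera('side');crop(c,'d3side.png',(200,130,400,280),4)
"
```

```text
t 13.2667 tcp [ 0.5814 -0.0025  0.1357] w 0.0868 F [1.8 0.4 1. ] jawyaw -59.9 tooly [ 1.360e-02  1.000e-04 -9.999e-01]
shift in tool [ 0.2886  0.036  -0.1432] rotvec [ -0.37 -67.35   0.74] q [-0.66  0.34  0.71  1.73 -0.24  1.14 -0.92]
```

View pics/d3side.png

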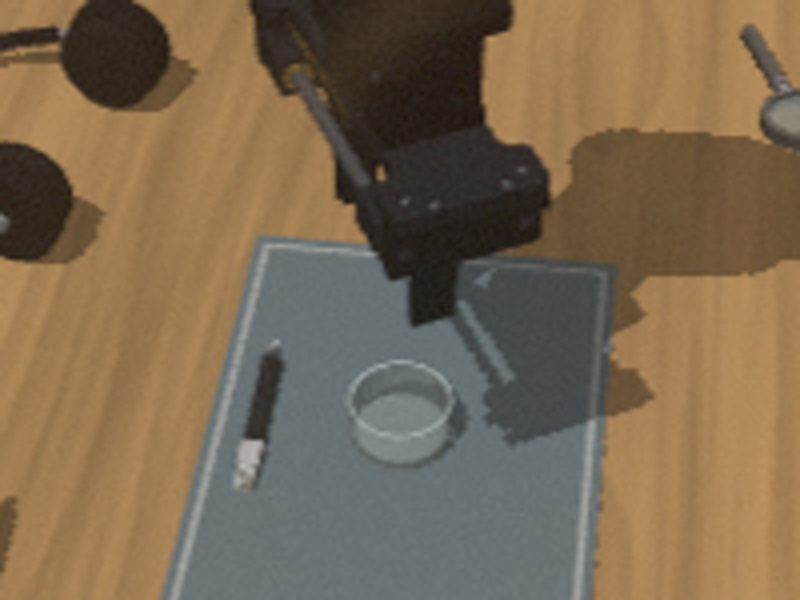

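arm_command(targets=[[[0.016,0,-0.008,0,0,0.7],[0.032,0,-0.016,0,0,0],[0.032,0,-0.016,0,0,0],[0.032,0,-0.016,0,0,0],[0.032,0,-0.016,0,0,0],[0.032,0,-0.016,0,0,0],[0.032,0,-0.016,0,0,0],[0.032,0,-0.016,0,0,0],[0.032,0,-0.016,0,0,0],[0.016,0,-0.008,0,0,0],[0,0,0,0,0,0]]])

```text
time: 14.23
ee_pos: [0.5955, -0.3289, 0.1243]
eef_rot: [-0.611, 0.357, -0.352, 0.613]
ft_force: [-1.7, -0.8, 0.1]
width: 0.0869
```

arm_command(targets=[[[0,0,0,0,-6.73,0],[0,0,0,0,-6.73,0],[0,0,0,0,-6.73,0],[0,0,0,0,-6.73,0],[0,0,0,0,-6.73,0],[0,0,0,0,-6.73,0],[0,0,0,0,-6.73,0],[0,0,0,0,-6.73,0],[0,0,0,0,-6.73,0],[0,0,0,0,-6.73,0],[0,0,0,0,0,0]]])

```text
time: 15.15
ee_pos: [0.5978, -0.3223, 0.1245]
eef_rot: [-0.702, -0.047, 0.05, 0.709]
ft_force: [0.0, 0.1, -0.6]
width: 0.0871
```

```bash
python3 -c "
from h import *
to((.603,-.324,.05),np.radians(7.5))
c=vision.camera('side')
print('dish rim',cast(c,[(300.75,228.5)],.031).round(4));P=cast(c,[(269.25,216.25),(261.25,252)],.008);print('brush',P.round(4),P.mean(0).round(4))
"
```

```text
t 15.15 tcp [ 0.5978 -0.3223  0.1245] w 0.0871 F [ 0.   0.1 -0.6] jawyaw 7.9 tooly [-0.0037  0.0095 -0.9999]
shift in tool [ 0.0051  0.0744 -0.0031] rotvec [-0.57  0.36 -0.13] q [ 0.1   0.55  0.48  1.43 -0.27  1.23  0.74]
dish rim [[ 0.5786 -0.0046  0.031 ]]
brush [[ 0.6586 -0.055   0.008 ]
 [ 0.6564  0.0529  0.008 ]] [ 0.6575 -0.001   0.008 ]
```

arm_command(targets=[[[0.005,0.025,-0.003,-0.5,0.4,0],[0,0.025,0,0,0,0],[0,0.02,0,0,0,0],[0,0,0,0,0,0],[0,0,0,0,0,0]]], hand=0.9)

```text
time: 15.62
ee_pos: [0.6026, -0.3246, 0.054]
eef_rot: [-0.705, -0.041, 0.044, 0.706]
ft_force: [1.4, -0.7, 1.3]
width: 0.079
```

```bash
python3 -c "
from h import *
to((.603,-.324,.008),np.radians(7.5))
c=vision.camera('side');crop(c,'c1side.png',(260,90,360,165),6)
"
```

```text
t 15.6167 tcp [ 0.6026 -0.3246  0.054 ] w 0.079 F [ 1.4 -0.7  1.3] jawyaw 7.0 tooly [-0.0041  0.001  -1.    ]
shift in tool [0.0007 0.046  0.0005] rotvec [-0.08 -0.54 -0.23] q [ 0.1   0.63  0.46  1.48 -0.3   1.11  0.74]
```

View pics/c1side.png

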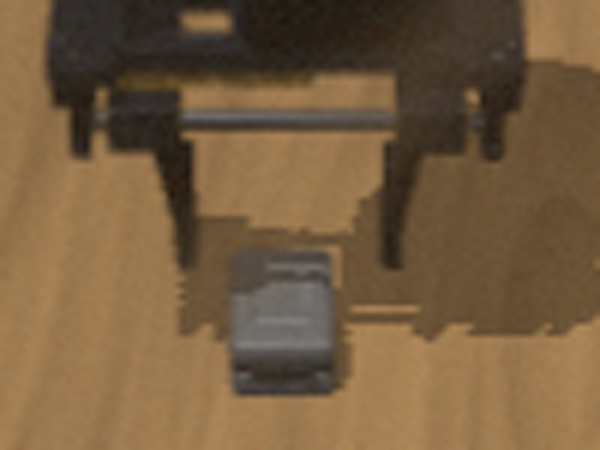

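Case is centred between the fingers. Descend and grip.

arm_command(targets=[[[0,0.02,0,0,-0.5,0],[0,0.018,0,0,0,0],[0,0.008,0,0,0,0],[0,0,0,0,0,0]]])

```text
time: 16.0
ee_pos: [0.6027, -0.3249, 0.0082]
eef_rot: [-0.705, -0.046, 0.048, 0.706]
ft_force: [-0.2, 0.8, -0.8]
width: 0.0787
```

arm_command(targets=[[[0,0,0,0,0,0],[0,0,0,0,0,0],[0,0,0,0,0,0],[0,0,0,0,0,0],[0,0,0,0,0,0],[0,0,0,0,0,0],[0,0,0,0,0,0]]], hand=0, grip_force=15)

```text
time: 16.58
ee_pos: [0.6035, -0.3253, 0.0092]
eef_rot: [-0.706, -0.047, 0.047, 0.706]
ft_force: [0.0, 1.2, 3.2]
width: 0.0461
```

arm_command(targets=[[[0,-0.02,0,0,0,0],[0,-0.03,0,0,0,0],[0,-0.03,0,0,0,0],[0,-0.03,0,0,0,0],[0,0,0,0,0,0]]])

```text
time: 17.0
ee_pos: [0.6058, -0.3271, 0.1255]
eef_rot: [0.707, 0.049, -0.045, -0.704]
ft_force: [0.3, -0.8, 0.3]
width: 0.0457
```

```bash
python3 -c "
from h import *
to((.578,.097,.08),np.radians(90.5))
to((.578,.097,.08),np.radians(7.5))
for n in('top','side'):
    c=vision.camera(n);p=proj(c,[.603,-.324,.07])[0].astype(int);crop(c,'c2%s.png'%n,(p[0]-50,max(0,p[1]-50),p[0]+50,p[1]+50),5)
"
```

```text
t 17.0 tcp [ 0.6058 -0.3271  0.1255] w 0.0457 F [ 0.3 -0.8  0.3] jawyaw 7.6 tooly [ 0.0061 -0.0035 -1.    ]
shift in tool [0.0283 0.0439 0.4242] rotvec [ 4.30e-01 -8.29e+01  8.00e-02] q [ 0.09  0.56  0.48  1.42 -0.27  1.22  0.74]
t 17.0 tcp [ 0.6058 -0.3271  0.1255] w 0.0457 F [ 0.3 -0.8  0.3] jawyaw 7.6 tooly [ 0.0061 -0.0035 -1.    ]
shift in tool [0.0283 0.0439 0.4242] rotvec [0.24 0.1  0.32] q [ 0.09  0.56  0.48  1.42 -0.27  1.22  0.74]
```

View pics/c2side.png

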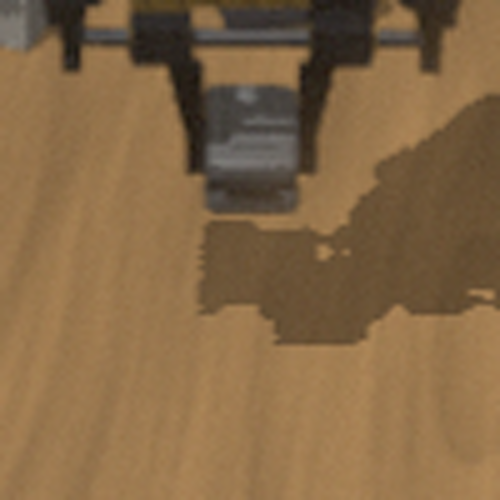

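arm_command(targets=[[[0.0025,0,0.018,0,0,0],[0.0025,0,0.037,0,0,0],[0.0025,0,0.037,0,0,0],[0.0025,0,0.037,0,0,0],[0.0025,0,0.037,0,0,0],[0.0025,0,0.037,0,0,0],[0.0025,0,0.037,0,0,0],[0.0025,0,0.037,0,0,0],[0.0025,0,0.037,0,0,0],[0.0025,0,0.037,0,0,0],[0.0025,0,0.037,0,0,0],[0,0,0.03,0,0,0]]])

```text
time: 18.1
ee_pos: [0.5738, 0.096, 0.1173]
eef_rot: [-0.705, -0.046, 0.049, 0.706]
ft_force: [-0.1, -0.6, -0.4]
width: 0.0457
```

arm_command(targets=[[[0,0,0.005,0,-6.9,0],[0,0,0,0,-6.9,0],[0,0,0,0,-6.9,0],[0,0,0,0,-6.9,0],[0,0,0,0,-6.9,0],[0,0,0,0,-6.9,0],[0,0,0,0,-6.9,0],[0,0,0,0,-6.9,0],[0,0,0,0,-6.9,0],[0,0,0,0,-6.9,0],[0,0,0,0,-6.9,0],[0,0,0,0,-6.9,0]]])

```text
time: 19.1
ee_pos: [0.5734, 0.0976, 0.1171]
eef_rot: [-0.496, -0.502, 0.505, 0.498]
ft_force: [0.5, 0.0, -0.7]
width: 0.0461
```

```bash
python3 -c "
from h import *
to((.578,.097,.05),np.radians(90.5))
"
```

```text
t 19.1 tcp [0.5734 0.0976 0.1171] w 0.0461 F [ 0.5  0.  -0.7] jawyaw 90.8 tooly [-4.7e-03 -5.0e-04 -1.0e+00]
shift in tool [-0.0006  0.0671 -0.0049] rotvec [-0.27  0.27 -0.02] q [-0.36  0.32  0.14  1.71 -0.05  1.12  1.37]
```

arm_command(targets=[[[0,0.025,-0.0045,0,0,0],[0,0.03,0,0,0,0],[0,0.025,0,0,0,0],[0,0.01,0,0,0,0],[0,0,0,0,0,0],[0,0,0,0,0,0]]])

```text
time: 19.6
ee_pos: [0.5785, 0.0977, 0.0287]
eef_rot: [-0.497, -0.501, 0.503, 0.499]
ft_force: [0.2, 0.2, 0.0]
width: 0.0459
```

```bash
python3 -c "
from h import *
to((.578,.097,.0122),np.radians(90.5))
c=vision.camera('side');crop(c,'c3side.png',(200,180,400,330),4)
"
```

```text
t 19.6 tcp [0.5785 0.0977 0.0287] w 0.0459 F [0.2 0.2 0. ] jawyaw 90.4 tooly [-3.2e-03 -2.0e-04 -1.0e+00]
shift in tool [-0.0007  0.0165  0.0005] rotvec [-0.18 -0.09 -0.01] q [-0.35  0.43  0.13  1.77 -0.07  0.95  1.38]
```

View pics/c3side.png

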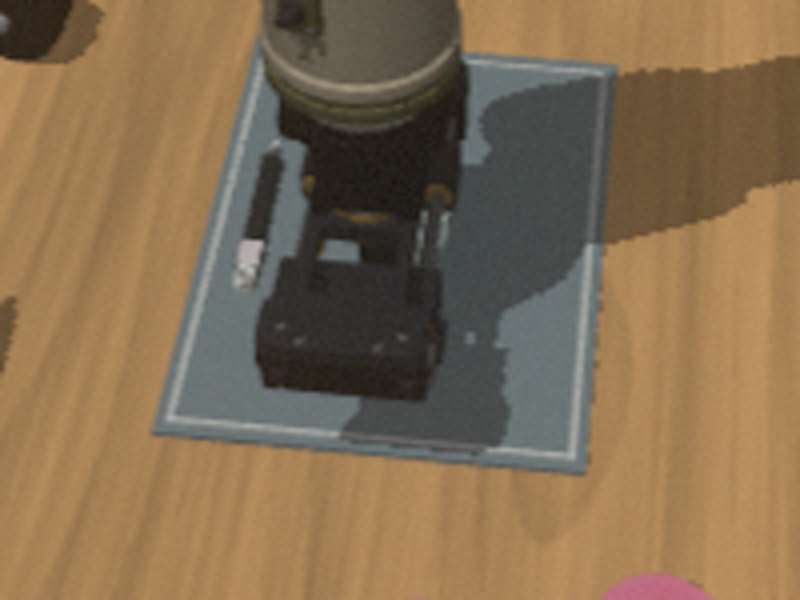

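arm_command(targets=[[[0,0.008,0,0,0,0],[0,0.006,0,0,0,0],[0,0.002,0,0,0,0],[0,0,0,0,0,0],[0,0,0,0,0,0]]])

```text
time: 20.07
ee_pos: [0.5789, 0.0977, 0.013]
eef_rot: [-0.498, -0.501, 0.502, 0.499]
ft_force: [-0.9, -0.3, -0.1]
width: 0.0461
```

arm_command(targets=[[[0,0.0015,0,0,0,0],[0,0,0,0,0,0],[0,0,0,0,0,0]]])

```text
time: 20.32
ee_pos: [0.5792, 0.0978, 0.012]
eef_rot: [-0.498, -0.502, 0.502, 0.499]
ft_force: [-2.0, -0.2, 4.9]
width: 0.0459
```

arm_command(targets=[[[0,0,0,0,0,0],[0,0,0,0,0,0],[0,0,0,0,0,0],[0,0,0,0,0,0],[0,0,0,0,0,0]]], hand=0.8)

```text
time: 20.73
ee_pos: [0.5788, 0.0977, 0.0112]
eef_rot: [-0.498, -0.501, 0.502, 0.499]
ft_force: [0.8, -0.6, -0.6]
width: 0.0671
```

arm_command(targets=[[[0,-0.01,0,0,0,0],[0,-0.03,0,0,0,0],[0,-0.04,0,0,0,0],[0,-0.04,0,0,0,0],[0,0,0,0,0,0]]])

```text
time: 21.15
ee_pos: [0.5832, 0.0984, 0.1405]
eef_rot: [0.5, 0.505, -0.498, -0.497]
ft_force: [0.7, -0.3, 0.3]
width: 0.0698
```

```bash
python3 -c "
from h import *
to((.3725,-.344,.08),np.radians(21))
to((.395,.343,.08),np.radians(40))
c=vision.camera('side');crop(c,'c4side.png',(200,180,400,330),4)
"
```

```text
t 21.15 tcp [0.5832 0.0984 0.1405] w 0.0698 F [ 0.7 -0.3  0.3] jawyaw 90.4 tooly [ 0.0099  0.0034 -0.9999]
shift in tool [-0.4411  0.0569  0.2143] rotvec [ 0.38 69.38  0.51] q [-0.36  0.31  0.14  1.68 -0.05  1.15  1.37]
t 21.15 tcp [0.5832 0.0984 0.1405] w 0.0698 F [ 0.7 -0.3  0.3] jawyaw 90.4 tooly [ 0.0099  0.0034 -0.9999]
shift in tool [0.2457 0.0594 0.1872] rotvec [ 0.45 50.38  0.43] q [-0.36  0.31  0.14  1.68 -0.05  1.15  1.37]
```

View pics/c4side.png

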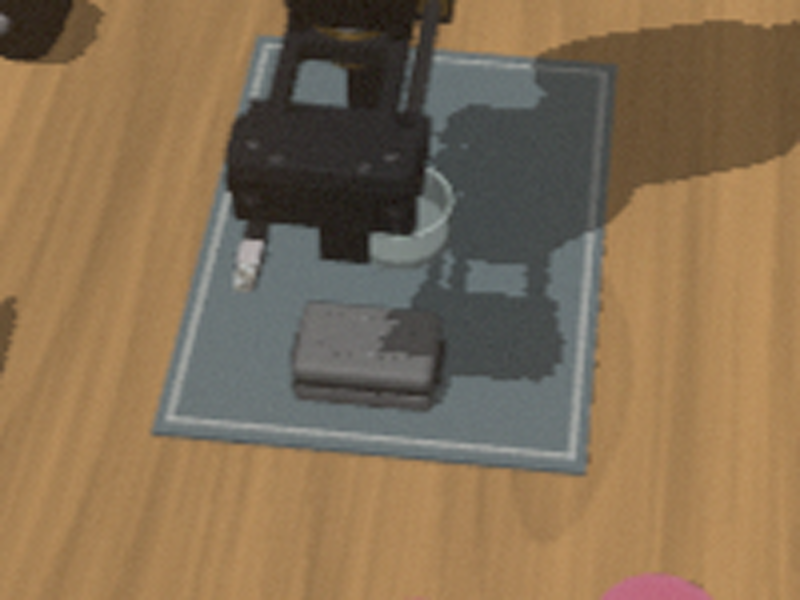

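arm_command(targets=[[[0.0135,0,0.0105,0,0,0.5],[0.0273,0,0.0208,0,0,0],[0.0273,0,0.0208,0,0,0],[0.0273,0,0.0208,0,0,0],[0.0273,0,0.0208,0,0,0],[0.0273,0,0.0208,0,0,0],[0.0273,0,0.0208,0,0,0],[0.0273,0,0.0208,0,0,0],[0.0273,0,0.0208,0,0,0],[0.0135,0,0.0105,0,0,0],[0,0,0,0,0,0]]], hand=0.45)

```text
time: 22.12
ee_pos: [0.3863, 0.3454, 0.1296]
eef_rot: [-0.498, -0.501, 0.506, 0.495]
ft_force: [-0.7, -0.5, 0.4]
width: 0.0392
```

arm_command(targets=[[[0,0,0,0,6.3,0],[0,0,0,0,6.3,0],[0,0,0,0,6.3,0],[0,0,0,0,6.3,0],[0,0,0,0,6.3,0],[0,0,0,0,6.3,0],[0,0,0,0,6.3,0],[0,0,0,0,6.3,0],[0,0,0,0,0,0],[0,0,0,0,0,0]]])

```text
time: 22.95
ee_pos: [0.3902, 0.3411, 0.1296]
eef_rot: [0.667, 0.241, -0.245, -0.661]
ft_force: [-0.1, 0.7, -0.2]
width: 0.0391
```

```bash
python3 -c "
from h import *
to((.3955,.343,.05),np.radians(40))
"
```

```text
t 22.95 tcp [0.3902 0.3411 0.1296] w 0.0391 F [-0.1  0.7 -0.2] jawyaw 40.2 tooly [-0.002  -0.0091 -1.    ]
shift in tool [ 0.0059  0.0795 -0.0015] rotvec [ 0.32  0.17 -0.42] q [-0.82  0.18  0.01  1.85  0.    1.12 -0.11]
```

arm_command(targets=[[[0.0055,0.025,-0.0015,0.3,0,-0.4],[0,0.03,0,0,0,0],[0,0.02,0,0,0,0],[0,0,0,0,0,0],[0,0,0,0,0,0]]])

```text
time: 23.37
ee_pos: [0.3947, 0.3432, 0.0543]
eef_rot: [0.665, 0.242, -0.243, -0.664]
ft_force: [0.5, 0.0, 0.5]
width: 0.039
```

```bash
python3 -c "
from h import *
to((.3955,.343,.0125),np.radians(40))
s,R=pose();p=s['ee_pos']
for n in('top','side'):
    c=vision.camera(n);q=proj(c,[.395,.343,.02])[0].astype(int);crop(c,'k1%s.png'%n,(q[0]-50,q[1]-50,q[0]+50,min(480,q[1]+50)),5)
    print(((proj(c,[p,p+R[:,0]*.0195,p-R[:,0]*.0195,[.3955,.343,.027],[.3955,.343,.0]])-(q-50))*5).round().tolist())
"
```

```text
t 23.3667 tcp [0.3947 0.3432 0.0543] w 0.039 F [0.5 0.  0.5] jawyaw 40.1 tooly [-0.0013 -0.0017 -1.    ]
shift in tool [ 0.0005  0.0418 -0.0007] rotvec [ 0.03  0.15 -0.12] q [-0.81  0.28  0.01  1.91 -0.    0.96 -0.1 ]
[[230.0, 247.0], [204.0, 211.0], [256.0, 283.0], [248.0, 250.0], [264.0, 255.0]]
[[265.0, 206.0], [217.0, 238.0], [311.0, 175.0], [253.0, 241.0], [244.0, 275.0]]
```

View pics/k1side.png

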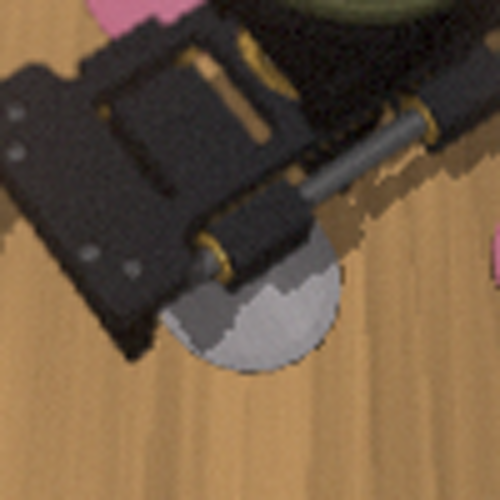

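View pics/k1top.png

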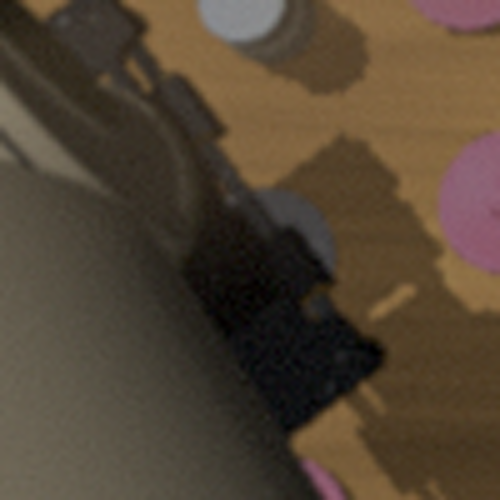

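arm_command(targets=[[[0.0005,0.02,-0.0005,0,0,0],[0,0.014,0,0,0,0],[0,0.007,0,0,0,0],[0,0,0,0,0,0],[0,0,0,0,0,0]]])

```text
time: 23.88
ee_pos: [0.3962, 0.3443, 0.0147]
eef_rot: [-0.664, -0.242, 0.242, 0.664]
ft_force: [0.6, 0.4, 0.8]
width: 0.0395
```

```bash
python3 -c "
from h import *
to((.3955,.3435,.0125),np.radians(40))"
```

```text
t 23.8833 tcp [0.3962 0.3443 0.0147] w 0.0395 F [0.6 0.4 0.8] jawyaw 40.0 tooly [ 9.e-04  7.e-04 -1.e+00]
shift in tool [-0.001   0.0022 -0.0002] rotvec [0.   0.04 0.06] q [-0.81  0.33  0.01  1.94 -0.    0.87 -0.1 ]
```

arm_command(targets=[[[0,0.0015,0,0,0,0],[0,0,0,0,0,0]]])

```text
time: 24.05
ee_pos: [0.3962, 0.3443, 0.0131]
eef_rot: [-0.664, -0.243, 0.241, 0.665]
ft_force: [-0.1, 0.5, 0.3]
width: 0.0388
```

arm_command(targets=[[[0,0,0,0,0,0],[0,0,0,0,0,0],[0,0,0,0,0,0],[0,0,0,0,0,0],[0,0,0,0,0,0],[0,0,0,0,0,0]]], hand=0, grip_force=20)

```text
time: 24.55
ee_pos: [0.3958, 0.3439, 0.0123]
eef_rot: [0.664, 0.242, -0.242, -0.664]
ft_force: [-0.6, -0.9, 0.2]
width: 0.0149
```

arm_command(targets=[[[0,-0.015,0,0,0,0],[0,-0.03,0,0,0,0],[0,-0.03,0,0,0,0],[0,-0.03,0,0,0,0],[0,0,0,0,0,0]]])

```text
time: 24.97
ee_pos: [0.398, 0.346, 0.123]
eef_rot: [-0.663, -0.245, 0.239, 0.666]
ft_force: [0.0, 1.5, 0.7]
width: 0.0157
```

```bash
python3 -c "
from h import *
to((.578,-.003,.1),np.radians(40))
c=vision.camera('side');crop(c,'k2side.png',(300,280,420,430),4)
"
```

```text
t 24.9667 tcp [0.398 0.346 0.123] w 0.0157 F [0.  1.5 0.7] jawyaw 40.0 tooly [ 0.006  0.006 -1.   ]
shift in tool [-0.0866  0.022  -0.3831] rotvec [-0.04  0.    0.48] q [-0.81  0.19  0.01  1.85 -0.    1.09 -0.1 ]
```

View pics/k2side.png

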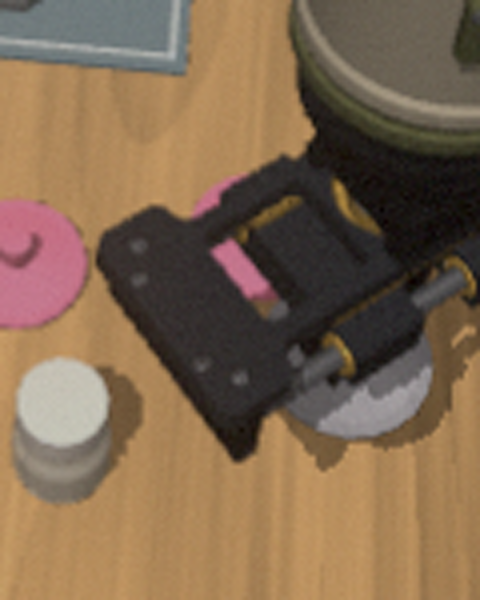

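arm_command(targets=[[[-0.004,0,-0.018,0,0,0.4],[-0.008,0,-0.036,0,0,0],[-0.008,0,-0.036,0,0,0],[-0.008,0,-0.036,0,0,0],[-0.008,0,-0.036,0,0,0],[-0.008,0,-0.036,0,0,0],[-0.008,0,-0.036,0,0,0],[-0.008,0,-0.036,0,0,0],[-0.008,0,-0.036,0,0,0],[-0.008,0,-0.036,0,0,0],[-0.008,0,-0.036,0,0,0],[0,0,0,0,0,0]]])

```text
time: 26.02
ee_pos: [0.5759, -0.0083, 0.1169]
eef_rot: [0.668, 0.236, -0.242, -0.663]
ft_force: [-0.6, -1.4, -0.6]
width: 0.0151
```

```bash
python3 -c "
from h import *
to((.578,-.003,.06),np.radians(40))
"
```

```text
t 26.0167 tcp [ 0.5759 -0.0083  0.1169] w 0.0151 F [-0.6 -1.4 -0.6] jawyaw 39.5 tooly [-0.0051 -0.0088 -0.9999]
shift in tool [0.0056 0.0568 0.003 ] rotvec [ 0.2  -0.49 -0.55] q [-0.32  0.31  0.29  1.73 -0.09  1.11  0.69]
```

arm_command(targets=[[[0.003,0.02,0.002,0.2,0,-0.5],[0,0.02,0,0,0,0],[0,0.01,0,0,0,0],[0,0,0,0,0,0],[0,0,0,0,0,0],[0,0,0,0,0,0]]])

```text
time: 26.52
ee_pos: [0.5758, 0.0039, 0.0685]
eef_rot: [-0.663, -0.242, 0.242, 0.666]
ft_force: [1.5, 0.1, 0.4]
width: 0.015
```

```bash
python3 -c "
from h import *
to((.578,-.003,.0395),np.radians(40))
c=vision.camera('side');crop(c,'k3side.png',(240,170,360,260),6)
"
```

```text
t 26.5167 tcp [0.5758 0.0039 0.0685] w 0.015 F [1.5 0.1 0.4] jawyaw 40.0 tooly [ 1.0e-04  3.7e-03 -1.0e+00]
shift in tool [-0.0028  0.029  -0.0068] rotvec [-0.16  0.03  0.14] q [-0.31  0.36  0.27  1.78 -0.12  1.01  0.71]
```

View pics/k3side.png

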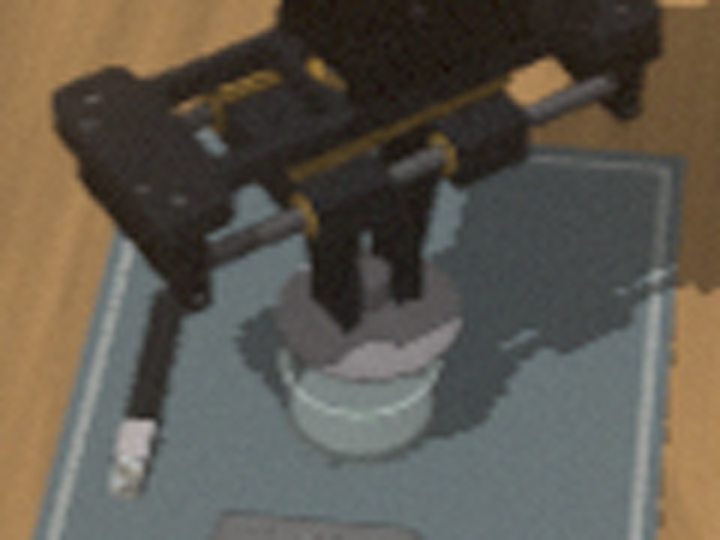

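arm_command(targets=[[[-0.0015,0,-0.005,0,0,0],[-0.0013,0,-0.0015,-0.15,0,0],[0,0.01,0,0,0,0],[0,0,0,0,0,0],[0,0,0,0,0,0],[0,0,0,0,0,0]]])

```text
time: 27.07
ee_pos: [0.5772, -0.0029, 0.0575]
eef_rot: [-0.664, -0.242, 0.242, 0.665]
ft_force: [-0.0, 0.2, -1.3]
width: 0.0151
```

```bash
python3 -c "
from h import *
to((.578,-.003,.0395),np.radians(40))
c=vision.camera('side');crop(c,'k4side.png',(240,170,360,260),6)
"
```

```text
t 27.0667 tcp [ 0.5772 -0.0029  0.0575] w 0.0151 F [-0.   0.2 -1.3] jawyaw 40.0 tooly [ 4.0e-04  1.7e-03 -1.0e+00]
shift in tool [ 0.0005  0.018  -0.0007] rotvec [-0.06  0.02  0.08] q [-0.3   0.38  0.28  1.78 -0.12  0.99  0.72]
```

View pics/k4side.png

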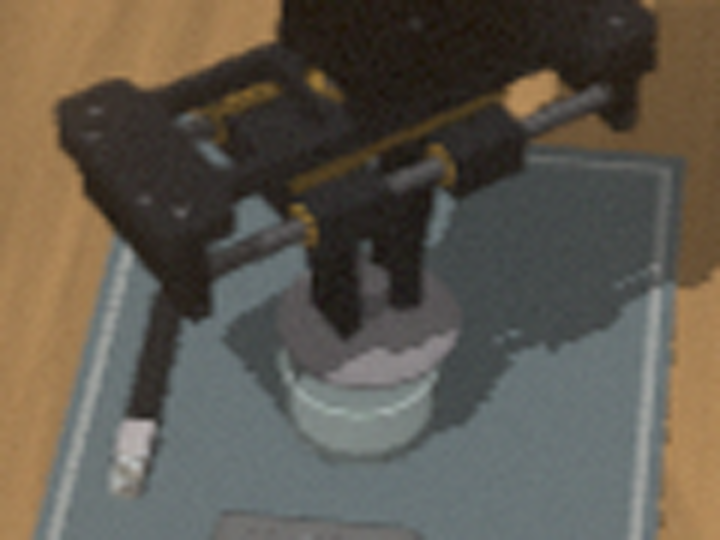

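```bash
python3 -c "
from h import *
c=vision.camera('side')
a=240+np.array([277,461])/6
print(cast(c,[(a.mean(),223.3)],.0505),cast(c,[(a[0],223.3),(a[1],223.3)],.0505),cast(c,[(240+285/6,228.5),(240+441/6,228.5)],.031),cast(c,[(300.75,228.5)],.031))
"
```

```text
[[ 0.57633108 -0.00182504  0.0505    ]] [[ 0.60886186  0.00225819  0.0505    ]
 [ 0.54374501 -0.00591115  0.0505    ]] [[ 0.6071676  -0.0009879   0.031     ]
 [ 0.55104928 -0.00800746  0.031     ]] [[ 0.57858895 -0.00456374  0.031     ]]
```

arm_command(targets=[[[0.001,0,-0.002,0,0,0],[0,0,0,0,0,0],[0,0.005,0,0,0,0],[0,0.005,0,0,0,0],[0,0.004,0,0,0,0],[0,0,0,0,0,0],[0,0,0,0,0,0]]])

```text
time: 27.75
ee_pos: [0.579, -0.0038, 0.0432]
eef_rot: [-0.664, -0.242, 0.242, 0.665]
ft_force: [0.5, -0.2, -0.6]
width: 0.0151
```

```bash
python3 -c "
from h import *
to((.579,-.004,.0395),np.radians(40))
c=vision.camera('side');crop(c,'k5side.png',(240,170,360,260),6)
"
```

```text
t 27.75 tcp [ 0.579  -0.0038  0.0432] w 0.0151 F [ 0.5 -0.2 -0.6] jawyaw 40.0 tooly [-1.0e-04  1.6e-03 -1.0e+00]
shift in tool [-0.0002  0.0037 -0.0001] rotvec [-0.07  0.01  0.06] q [-0.3   0.4   0.27  1.79 -0.13  0.97  0.73]
```

View pics/k5side.png

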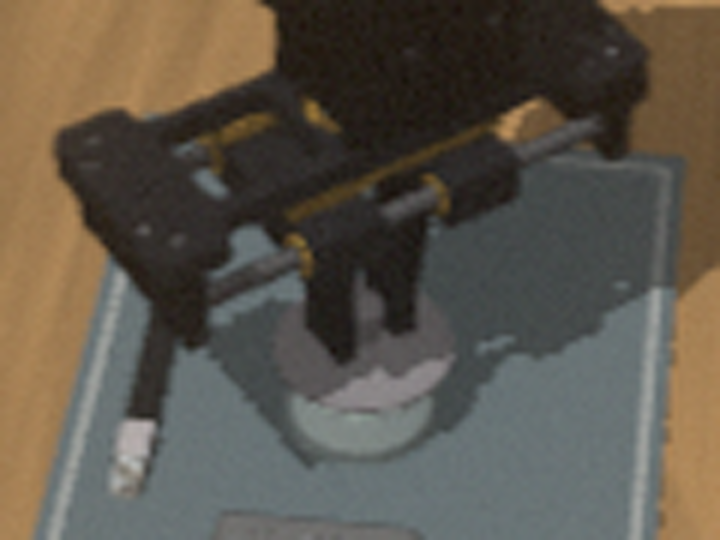

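No premature contact (boss already at the mouth's level). Lower to seat.

arm_command(targets=[[[0,0.002,0,0,0,0],[0,0.002,0,0,0,0],[0,0.001,0,0,0,0],[0,0,0,0,0,0],[0,0,0,0,0,0]]])

```text
time: 28.22
ee_pos: [0.5796, -0.0037, 0.0393]
eef_rot: [-0.664, -0.243, 0.241, 0.665]
ft_force: [-1.1, -0.1, 5.1]
width: 0.0149
```

Seated with 5 N at z .0393 as expected. Release.

arm_command(targets=[[[0,0,0,0,0,0],[0,0,0,0,0,0],[0,0,0,0,0,0],[0,0,0,0,0,0],[0,0,0,0,0,0]]], hand=0.45)

```text
time: 28.63
ee_pos: [0.5794, -0.0038, 0.0387]
eef_rot: [-0.664, -0.242, 0.241, 0.665]
ft_force: [-0.4, 0.0, -0.1]
width: 0.0368
```

arm_command(targets=[[[0,-0.01,0,0,0,0],[0,-0.03,0,0,0,0],[0,-0.04,0,0,0,0],[0,-0.025,0,0,0,0],[0,0,0,0,0,0]]])

```text
time: 29.05
ee_pos: [0.5824, -0.0041, 0.1506]
eef_rot: [0.665, 0.245, -0.238, -0.664]
ft_force: [0.7, -0.1, 0.2]
width: 0.039
```

```bash
python3 -c "
from h import *
to((.3725,-.344,.08),np.radians(21))
"
```

```text
t 29.05 tcp [ 0.5824 -0.0041  0.1506] w 0.039 F [ 0.7 -0.1  0.2] jawyaw 40.0 tooly [ 0.0101  0.0029 -0.9999]
shift in tool [-0.3799  0.0675 -0.1252] rotvec [ 0.15 18.98  0.59] q [-0.32  0.28  0.29  1.7  -0.09  1.17  0.7 ]
```

arm_command(targets=[[[-0.016,0,-0.005,0,0,0.6],[-0.034,0,-0.0112,0,0,0],[-0.034,0,-0.0112,0,0,0],[-0.034,0,-0.0112,0,0,0],[-0.034,0,-0.0112,0,0,0],[-0.034,0,-0.0112,0,0,0],[-0.034,0,-0.0112,0,0,0],[-0.034,0,-0.0112,0,0,0],[-0.034,0,-0.0112,0,0,0],[-0.034,0,-0.0112,0,0,0],[-0.034,0,-0.0112,0,0,0],[-0.02,0,-0.006,0,0,0]]])

```text
time: 30.05
ee_pos: [0.3668, -0.3432, 0.1467]
eef_rot: [0.666, 0.237, -0.244, -0.664]
ft_force: [0.5, -0.5, -0.0]
width: 0.039
```

arm_command(targets=[[[0,0,0,0,6.3,0],[0,0,0,0,6.3,0],[0,0,0,0,6.3,0],[0,0,0,0,0,0],[0,0,0,0,0,0]]])

```text
time: 30.47
ee_pos: [0.3697, -0.3399, 0.1465]
eef_rot: [0.696, 0.128, -0.134, -0.694]
ft_force: [0.1, -0.2, -0.8]
width: 0.0391
```

```bash
python3 -c "
from h import *
to((.3725,-.344,.06),np.radians(21))
"
```

```text
t 30.4667 tcp [ 0.3697 -0.3399  0.1465] w 0.0391 F [ 0.1 -0.2 -0.8] jawyaw 21.3 tooly [-0.008  -0.0045 -1.    ]
shift in tool [ 0.0019  0.0865 -0.0047] rotvec [ 0.08  0.29 -0.52] q [ 0.09  0.13  0.6   1.9  -0.07  1.14  1.09]
```

arm_command(targets=[[[0.001,0.025,-0.004,0,0.3,-0.5],[0,0.03,0,0,0,0],[0,0.025,0,0,0,0],[0,0.015,0,0,0,0],[0,0,0,0,0,0],[0,0,0,0,0,0]]])

```text
time: 30.97
ee_pos: [0.3721, -0.3434, 0.0515]
eef_rot: [0.696, 0.128, -0.129, -0.695]
ft_force: [-0.5, 0.6, 0.5]
width: 0.039
```

```bash
python3 -c "
from h import *
to((.3725,-.344,.003),np.radians(21))
c=vision.camera('side');crop(c,'m1side.png',(340,100,460,190),6);cv2.imwrite('pics/full1.png',c['pixels'])
"
```

```text
t 30.9667 tcp [ 0.3721 -0.3434  0.0515] w 0.039 F [-0.5  0.6  0.5] jawyaw 20.9 tooly [-6.0e-04 -1.3e-03 -1.0e+00]
shift in tool [ 0.0002  0.0485 -0.0007] rotvec [ 0.06 -0.05 -0.06] q [ 0.14  0.27  0.58  1.98 -0.18  0.94  1.18]
```

View pics/m1side.png

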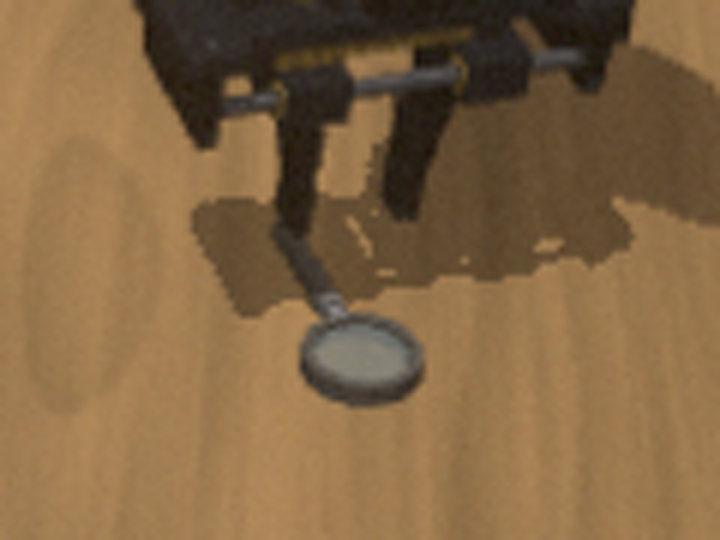

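View pics/full1.png

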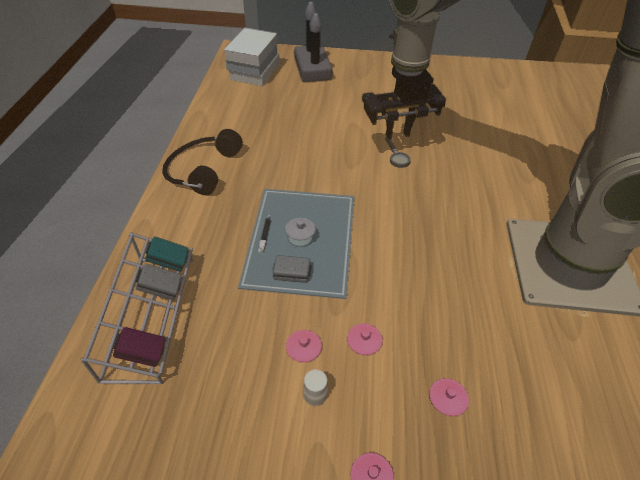

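arm_command(targets=[[[0.0005,0.02,-0.0003,0,0,0],[0,0.018,0,0,0,0],[0,0.0085,0,0,0,0],[0,0,0,0,0,0],[0,0,0,0,0,0]]])

```text
time: 31.43
ee_pos: [0.3737, -0.3441, 0.0061]
eef_rot: [0.696, 0.128, -0.128, -0.695]
ft_force: [0.3, 0.4, -0.3]
width: 0.039
```

```bash
python3 -c "
from h import *
to((.3725,-.344,.003),np.radians(21))
c=vision.camera('side');crop(c,'m2side.png',(340,100,460,190),6)
"
```

```text
t 31.4333 tcp [ 0.3737 -0.3441  0.0061] w 0.039 F [ 0.3  0.4 -0.3] jawyaw 20.8 tooly [ 0.0015 -0.0022 -1.    ]
shift in tool [-0.0011  0.0031  0.0005] rotvec [ 0.15 -0.16  0.04] q [ 0.17  0.35  0.56  2.01 -0.25  0.84  1.22]
```

View pics/m2side.png

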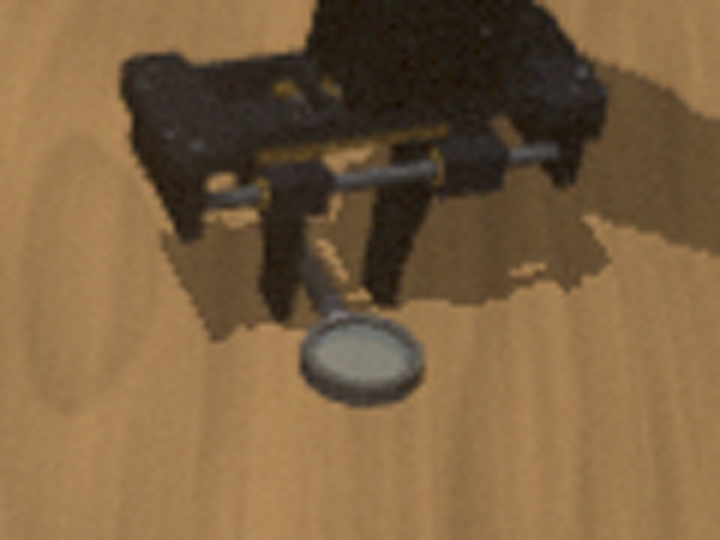

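arm_command(targets=[[[0,0.002,0,0,0,0],[0,0.001,0,0,0,0],[0,0,0,0,0,0]]])

```text
time: 31.73
ee_pos: [0.3736, -0.3439, 0.0026]
eef_rot: [0.696, 0.128, -0.127, -0.695]
ft_force: [0.4, -0.2, -0.4]
width: 0.0393
```

arm_command(targets=[[[0,0,0,0,0,0],[0,0,0,0,0,0],[0,0,0,0,0,0],[0,0,0,0,0,0],[0,0,0,0,0,0],[0,0,0,0,0,0]]], hand=0, grip_force=30)

```text
time: 32.23
ee_pos: [0.3734, -0.3437, 0.0023]
eef_rot: [0.696, 0.128, -0.127, -0.695]
ft_force: [-0.3, 0.1, 0.6]
width: 0.0112
```

arm_command(targets=[[[0,-0.01,0,0,0,0],[0,-0.02,0,0,0,0],[0,-0.03,0,0,0,0],[0,-0.03,0,0,0,0],[0,0,0,0,0,0]]])

```text
time: 32.65
ee_pos: [0.3753, -0.3458, 0.0979]
eef_rot: [0.698, 0.13, -0.125, -0.693]
ft_force: [0.1, 0.0, -0.1]
width: 0.011
```

```bash
python3 -c "
from h import *
to((.5365,-.104,.05),np.radians(-89.5))
c=vision.camera('side');crop(c,'m3side.png',(340,70,460,160),6)
"
```

```text
t 32.65 tcp [ 0.3753 -0.3458  0.0979] w 0.011 F [ 0.1  0.  -0.1] jawyaw 20.8 tooly [ 0.0076 -0.0056 -1.    ]
shift in tool [0.2362 0.0478 0.1693] rotvec [ 5.800e-01 -6.974e+01 -2.000e-02] q [ 0.11  0.2   0.61  1.95 -0.13  1.02  1.14]
```

View pics/m3side.png

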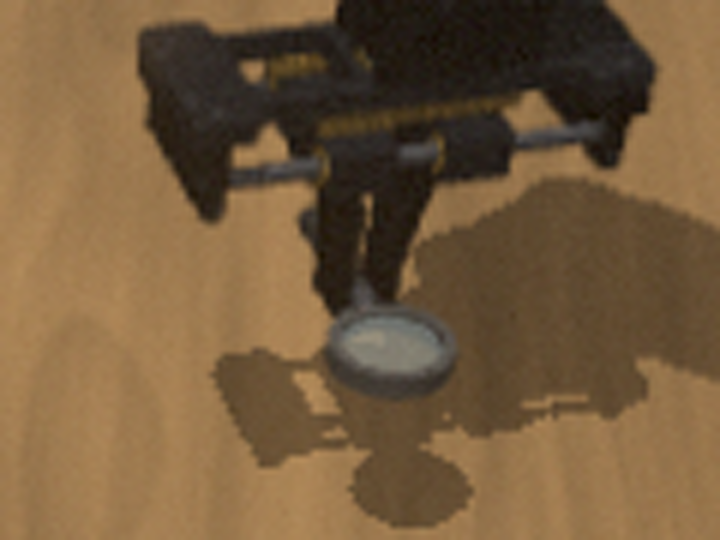

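arm_command(targets=[[[0,-0.01,0,0,6.9,0],[0,-0.01,0,0,6.9,0],[0,0,0,0,6.9,0],[0,0,0,0,6.9,0],[0,0,0,0,6.9,0],[0,0,0,0,6.9,0],[0,0,0,0,6.9,0],[0,0,0,0,6.9,0],[0,0,0,0,6.9,0],[0,0,0,0,6.9,0],[0,0,0,0,6.9,0],[0,0,0,0,6.9,0]]])

```text
time: 33.7
ee_pos: [0.3727, -0.3432, 0.1116]
eef_rot: [0.605, -0.366, 0.366, -0.605]
ft_force: [0.4, 0.7, -0.1]
width: 0.0109
```

arm_command(targets=[[[0,0,0,0,6.9,0],[0,0,0,0,6.9,0],[0,0,0,0,6.9,0],[0,0,0,0,6.9,0],[0,0,0,0,0,0],[0,0,0,0,0,0]]])

```text
time: 34.2
ee_pos: [0.3729, -0.3432, 0.1118]
eef_rot: [0.503, -0.497, 0.498, -0.502]
ft_force: [0.1, -0.1, -0.4]
width: 0.011
```

```bash
python3 -c "
from h import *
to((.5365,-.104,.1),np.radians(-89.5))
"
```

```text
t 34.2 tcp [ 0.3729 -0.3432  0.1118] w 0.011 F [ 0.1 -0.1 -0.4] jawyaw -89.4 tooly [ 1.0e-04 -1.5e-03 -1.0e+00]
shift in tool [-0.2374  0.0115  0.1662] rotvec [-0.01  0.14  0.09] q [-0.12  0.21  0.86  1.94 -0.18  1.07 -0.74]
```

arm_command(targets=[[[-0.015,0,0.0105,0,0,0],[-0.03,0,0.021,0,0,0],[-0.03,0,0.021,0,0,0],[-0.03,0,0.021,0,0,0],[-0.03,0,0.021,0,0,0],[-0.03,0,0.021,0,0,0],[-0.03,0,0.021,0,0,0],[-0.03,0,0.021,0,0,0],[-0.012,0,0.0085,0,0,0],[0,0,0,0,0,0]]])

```text
time: 35.03
ee_pos: [0.5393, -0.1009, 0.1114]
eef_rot: [0.505, -0.495, 0.496, -0.504]
ft_force: [-0.0, 0.2, -1.1]
width: 0.0109
```

```bash
python3 -c "
from h import *
to((.5365,-.104,.05),np.radians(-89.5))
"
```

```text
t 35.0333 tcp [ 0.5393 -0.1009  0.1114] w 0.0109 F [-0.   0.2 -1.1] jawyaw -89.0 tooly [ 7.0e-04 -1.2e-03 -1.0e+00]
shift in tool [ 0.003   0.0614 -0.0029] rotvec [-0.04  0.51  0.07] q [-0.49  0.3   0.69  1.83 -0.21  1.09 -1.27]
```

arm_command(targets=[[[0.002,0.025,-0.002,0,0.4,0],[0,0.03,0,0,0,0],[0,0.025,0,0,0,0],[0,0.008,0,0,0,0],[0,0,0,0,0,0],[0,0,0,0,0,0]]])

```text
time: 35.53
ee_pos: [0.5356, -0.1084, 0.0247]
eef_rot: [0.5, -0.499, 0.501, -0.5]
ft_force: [0.3, -0.1, -1.5]
width: 0.0108
```

```bash
python3 -c "
from h import *
to((.5365,-.104,.0053),np.radians(-89.5))
c=vision.camera('side');crop(c,'m4side.png',(240,150,380,255),5)
"
```

```text
t 35.5333 tcp [ 0.5356 -0.1084  0.0247] w 0.0108 F [ 0.3 -0.1 -1.5] jawyaw -90.0 tooly [ 0.001  -0.0023 -1.    ]
shift in tool [-0.0044  0.0194  0.0008] rotvec [-0.06 -0.46  0.13] q [-0.43  0.42  0.64  1.9  -0.31  0.92 -1.2 ]
```

View pics/m4side.png

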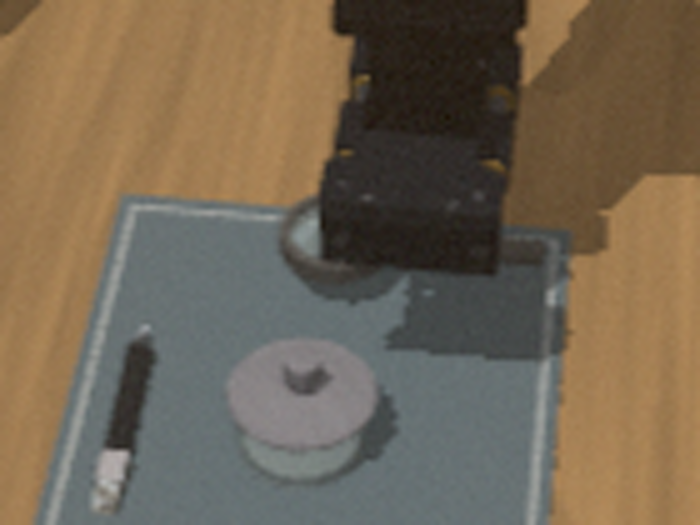

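arm_command(targets=[[[-0.0045,0.006,0.002,0,-0.4,0],[0,0.006,0,0,0,0],[0,0.004,0,0,0,0],[0,0,0,0,0,0],[0,0,0,0,0,0]]])

```text
time: 36.0
ee_pos: [0.5375, -0.1031, 0.0078]
eef_rot: [0.502, -0.498, 0.499, -0.501]
ft_force: [-0.2, -0.5, -0.7]
width: 0.0112
```

```bash
python3 -c "
from h import *
to((.5375,-.104,.0053),np.radians(-89.5))
"
```

```text
t 36.0 tcp [ 0.5375 -0.1031  0.0078] w 0.0112 F [-0.2 -0.5 -0.7] jawyaw -89.6 tooly [ 6.e-04 -2.e-03 -1.e+00]
shift in tool [0.0009 0.0025 0.    ] rotvec [-0.03 -0.08  0.11] q [-0.42  0.45  0.63  1.91 -0.33  0.89 -1.19]
```

arm_command(targets=[[[0,0.0015,0,0,0,0],[0,0.001,0,0,0,0],[0,0,0,0,0,0],[0,0,0,0,0,0]]])

```text
time: 36.33
ee_pos: [0.5377, -0.1031, 0.0055]
eef_rot: [0.502, -0.497, 0.499, -0.502]
ft_force: [0.1, 0.0, -0.6]
width: 0.011
```

arm_command(targets=[[[0,0.0008,0,0,0,0],[0,0,0,0,0,0],[0,0,0,0,0,0]]])

```text
time: 36.58
ee_pos: [0.5378, -0.1031, 0.0052]
eef_rot: [0.502, -0.498, 0.499, -0.502]
ft_force: [-2.9, 0.9, 6.7]
width: 0.0109
```

Contact. Release.

arm_command(targets=[[[0,0,0,0,0,0],[0,0,0,0,0,0],[0,0,0,0,0,0],[0,0,0,0,0,0],[0,0,0,0,0,0]]], hand=0.4)

```text
time: 37.0
ee_pos: [0.5376, -0.1031, 0.0046]
eef_rot: [0.502, -0.497, 0.499, -0.502]
ft_force: [-0.5, 0.0, 0.0]
width: 0.0325
```

arm_command(targets=[[[0,-0.01,0,0,0,0],[0,-0.03,0,0,0,0],[0,-0.04,0,0,0,0],[0,-0.04,0,0,0,0],[0,-0.03,0,0,0,0]]])

```text
time: 37.42
ee_pos: [0.5379, -0.1035, 0.1585]
eef_rot: [-0.501, 0.497, -0.5, 0.502]
ft_force: [0.6, -0.4, -0.5]
width: 0.0346
```

arm_command(targets=[[[0.02,-0.01,-0.02,0,0,0],[0.035,0,-0.015,0,0,0],[0.035,0,-0.015,0,0,0],[0.035,0,-0.015,0,0,0],[0.035,0,-0.015,0,0,0],[0.035,0,-0.015,0,0,0],[0.035,0,-0.015,0,0,0],[0.035,0,-0.015,0,0,0],[0,0,0,0,0,0]]])

```text
time: 38.17
ee_pos: [0.4092, -0.3761, 0.1664]
eef_rot: [0.501, -0.499, 0.502, -0.498]
ft_force: [-0.6, -0.7, 0.6]
width: 0.0345
```

```bash
python3 -c "
from h import *
to((.5375,-.104,.0053),np.radians(-89.5))
for n in('top','side'):
    c=vision.camera(n);cv2.imwrite('pics/end_%s.png'%n,c['pixels'])
    q=(270,165,420,285) if n=='top' else (235,180,365,300)
    crop(c,'endc_%s.png'%n,q,5)
"
```

```text
t 38.1667 tcp [ 0.4092 -0.3761  0.1664] w 0.0345 F [-0.6 -0.7  0.6] jawyaw -90.2 tooly [ 7.0e-04 -5.6e-03 -1.0e+00]
shift in tool [-0.2733  0.1597  0.1275] rotvec [-0.04 -0.66  0.32] q [-0.09  0.28  0.89  1.76 -0.23  1.2  -0.71]
```

View pics/endc_top.png

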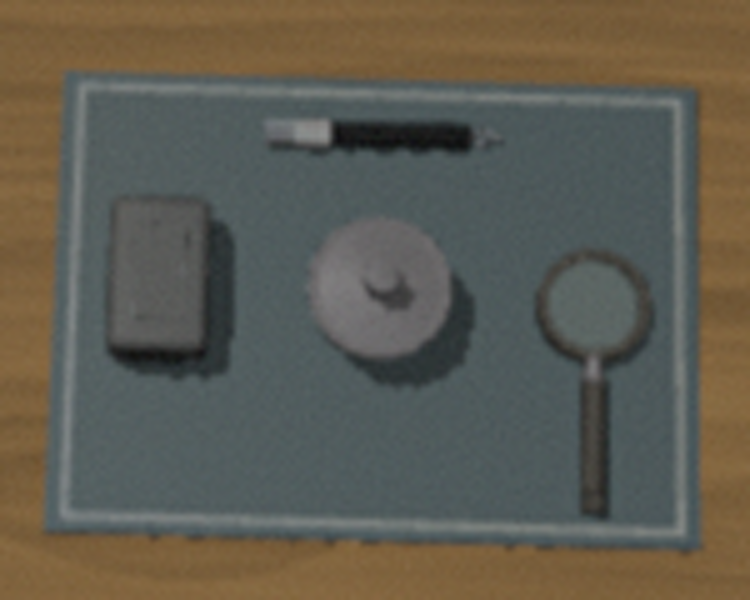

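View pics/endc_side.png

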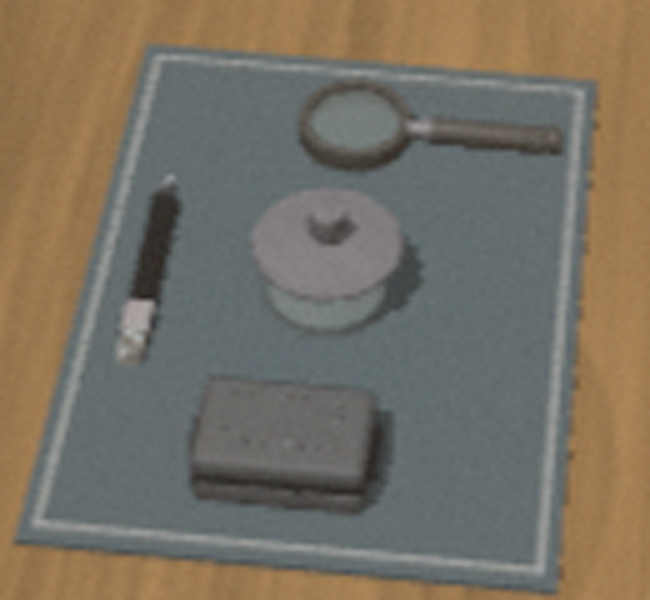

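View pics/end_top.png

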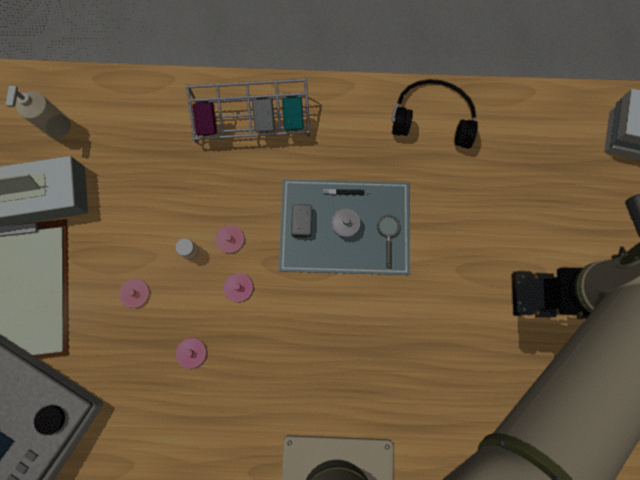

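```bash
python3 -c "
from h import *
for n,o,pts in (('top',(270,165),dict(mat=[(66,73),(697,90),(700,546),(45,530)],cover=[(381,287)],case=[(159,274)],lens=[(594,306)],magtip=[(594,516)],brush=[(264,133),(503,140)])),
 ('side',(235,180),dict(mat=[(148,45),(597,82),(555,590),(18,543)],cover=[(328,243)],case=[(288,430)],lens=[(356,124)],magtip=[(563,140)],brush=[(168,177),(130,360)]))):
    c=vision.camera(n);Z=dict(mat=.003,cover=.033,case=.033,lens=.011,magtip=.009,brush=.008);W={k:cast(c,np.array(v)/5+o,Z[k])[:,:2] for k,v in pts.items()}
    m=W['mat'];cen=m.mean(0)
    e=(m[0]+m[1]-m[2]-m[3]) if n=='top' else (m[0]+m[3]-m[1]-m[2])
    e/=np.linalg.norm(e);l=np.array([-e[1],e[0]]);B=np.array([e,l])
    print(n,cen.round(4),'yaw',np.degrees(np.arctan2(e[1],e[0])).round(2))
    for k,v in W.items():
        if k!='mat': print(k,(1000*(B@(v-cen).T).T).round(1).tolist(),(1000*(B@(v.mean(0)-cen))).round(1))
"
```

```text
top [ 0.5742 -0.0062] yaw 0.31
cover [[1.7, -0.1]] [ 1.7 -0.1]
case [[4.6, 100.5]] [  4.6 100.5]
lens [[1.0, -99.7]] [  1.  -99.7]
magtip [[-96.3, -100.1]] [ -96.3 -100.1]
brush [[80.2, 54.8], [80.2, -57.4]] [80.2 -1.3]
side [ 0.5769 -0.0014] yaw 0.59
cover [[1.6, -1.0]] [ 1.6 -1. ]
case [[4.8, 103.7]] [  4.8 103.7]
lens [[1.0, -98.5]] [  1.  -98.5]
magtip [[-96.1, -101.0]] [ -96.1 -101. ]
brush [[83.0, -56.9], [80.5, 53.6]] [81.8 -1.7]
```

All in tolerance with a wide margin in both views, and the jar, headset and rack have not moved. Handing in.

```bash
python3 -c "
from h import *
print(readout.read_state()['joint_vel'].round(3))
print(r.close_job())"
```

```text
[-0.018 -0.001 -0.011  0.004 -0.    -0.003  0.004]
the job is handed in; nothing more can be done
None
```

The service mat is set and the job is handed in, at about 38 s of the 128 s allowed. `close_job` gave no verdict, so what follows is my own camera check of the finished layout.

The last pictures from both cameras agree within about 3 mm. Measured from the mat's middle:

| Thing | Behind the middle | Left (+) or right (−) |
|---|---|---|
| Dish, closed with its cover | about 2 mm | 0 to −1 mm |
| Case | about 5 mm | +100 to +104 mm |
| Magnifier lens, handle towards the robot | about 1 mm | −99 to −100 mm |
| Brush | 80 to 82 mm | about −1.5 mm |

- **Square:** the brush and magnifier read within about 1.5° of the mat's edges. The case looks square in the pictures, but I did not measure its angle.
- **Set down:** everything was lowered until it just touched, at 4 to 7 N, before release. The cover seated at the expected height with a force of about 5 N, and its disc reads within 2 mm of the mat's middle.
- **Left alone:** the jar, headset, rack and pink covers look unmoved in the last overhead picture.
- **Disagreement:** the two cameras differ by 3 to 5 mm in absolute position. I used averages and the tool's readings to place things, and checked everything relative to the mat.

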